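# Load the mini greenhouse and set its heat

### The arm

A 6-joint arm with a two-finger parallel gripper is mounted at the origin on the work surface. World frame = base frame: x ahead of the robot, y to its left, z up, the work surface at z = 0. Lengths are in m, angles in rad, forces in N, time in s.
With the tool pointing down it reaches from about 0.4 to 0.825 m from the base axis. Payload 7 kg.
Tool frame: the origin (TCP) lies at the very end of the fingers, on their centre line; the grasp point (between the pads) lies 19 mm behind it; z points along the fingers, x is the direction in which the jaws open and shut, and the axes are right-handed (so a half turn about z gives the same grasp; the last joint's range is limited). The gripper opens to 88 mm and grips with 3 to 60 N. Pads are 19 mm wide; open, the fingers measure 130 mm over their backs; the gripper's body (78 mm by 193 mm) begins 47 mm behind the grasp point.
Start: joints at [-0.959, 0.359, 0.012, 0, -1.224, -0.288], TCP at [0.215, -0.64, 0.227] pointing down, gripper open.
Joint ranges: [-3.07, 3.07], [-1.43, 2.12], [-1.02, 1.25], [-3.03, 1.67], [-3.05, -0], [-3.03, 3.03]. Speed limits (rad/s): [2.39, 2.39, 3.01, 3.14, 3.14, 3.14].

### API

Orientations are given as [roll, pitch, yaw] about the fixed x, y, z axes, in that order (R = Rz(yaw) Ry(pitch) Rx(roll)).
In Python, from rig import sensors, viewer, job_done, finder gives the robot as it stands.
- The arm moves only by the tool play_rows, never from a script. Its argument "moves" is a list of rows, each a list of 5 numbers: the shift along the tool's x, y, z in m, then the turn about the tool's z in degrees, then the finger opening in m, from 0 to 0.0876. A call has 1 to 5 rows; each row is the pose to reach, as a shift and turn from the pose commanded when the call began, along the tool's axes at that moment; what a row does not reach only later rows make up. A row lasts 1/12 s, in which the tool goes at most 41.7 mm and 7.16 degrees, less where a joint would pass 70% of its speed; a pose out of reach is approached as far as the arm can. A call with a gripper value outside its range is refused whole. The fingers move at their own pace and stop on an object; "squeeze" is the grip in N (left out, the last holds). Time passes only in rows, so rows that repeat a pose let the fingers close. It gives the time, the measured TCP pose, the force and the opening at its end, in the units of the state.
- sensors.get_state(): the state, without advancing time (a new reading comes with each control period).
- viewer.get_image(name): name is "scene" or "top"; returns a dict with "image" (384x512x3 uint8, red, green, blue), "vfov" (degrees; the focal length in pixels is half the picture's height over the tangent of half this angle, whatever the lens; pixels are square), "cx", "cy" (the principal point, pixels), "R" (3x3) and "t" (3): a world point X has camera coordinates R X + t. Camera axes: x right, y down, z forward; pixel columns grow to the right and rows downward; lengths in m; the calibration is good to about 2 mm. A picture is of the moment at which its call begins. There is no depth.
- job_done(): hands the job in, once; it reports no verdict.
Trained networks look in a picture, given as the dict that the camera call returned (one of the last four; its "shot" number tells which), for a name from the list of things; names that differ only in an ending like _2 or _b are one class to them, and where a whole thing is asked for, a point or a joint stands for the part that bears it (a point fixed in the world has none). Each returns a list of dicts, best first, with "confidence" (0 to 1); they miss things now and then, are a little off and sometimes report something else, mostly with a low value. They report only what shows in the picture. A call takes as long as a camera call.
- finder.regions_of(picture, query): "region" (384x512 bool, what is visible of it) and "rect" ([left, top, right, bottom] in pixels, round what is visible of it).
The state is a dict: "t": time; "qpos": joint angles; "qvel": joint speeds; "effort": joint torques, N m; "position": TCP position; "tool_rot": TCP orientation; "ft_force": force on the tool from outside, world axes, zero at the start; "wrist_torque": the same for the moment, N m; "finger_gap": finger opening in m.
Only numpy, scipy, OpenCV 4.12 (cv2) and the standard library are available. Lean on these libraries where they do the work, as an engineer would, in place of code of your own. Each camera call takes 0.05 s, during which the arm holds its last target.

### The job

Slide the greenhouse roof fully open and stand every loose tabbed square pot inside, upright on the floor in a cell of its own, square to the walls with its label tab pointing to the greenhouse's front (the side by the robot). Then slide the roof fully shut again and have the heat control's fader slid level with the brass reminder clip. Leave the clip, the canister and the saucer where they are.

Things in the scene. Friction and masses are not known exactly. Their poses are not given: they have to be found in the camera images.
- greenhouse: Clear mini greenhouse, white base, fixed; mm. Origin: centre of the growing chamber, at bench height (underside of the base). x points away from its front (to the rear), z up. Chamber inside: x -86 to 86, y -116 to 116, floor 12 mm above the bench, clear walls up to 74 mm.
- gh_front (a point): Middle of the greenhouse's front wall, the side nearest the robot: greenhouse (-92, 0, 40) mm. On the chamber floor a cross of white ribs (6 mm wide, along the greenhouse's x = 0 and y = 0, top 38 mm above the bench) divides the floor into four cells, one pot each, centred about (+-45, +-58) mm.
- roof (a joint): Clear sliding roof panel, 184 x 234 x 5 mm, top 81 mm above the bench. 0 m = shut over the chamber, 0.18 m = fully open (slid along the greenhouse's +x, to the rear). It stays where left; sliding friction about 2 N. Behind the chamber (greenhouse x 95 to 285) is a heater housing 68 mm high over which the open roof parks; aluminium rails along both sides (y +-122 to +-128) rise to 86 mm.
- roof_grip (a point): Top centre of the roof's black grip bar, 107 mm above the bench; the bar is 18 mm (along the slide) x 60 mm x 26 mm high and stands on the roof panel. It is at greenhouse x = -65 mm when shut and +115 mm when open. Axes as the greenhouse.
- fader (a joint): Position of the heat control's fader cap along its slot: 0 m = near end (off), 0.08 m = far end. Stays where left, friction about 1.2 N.
- fader_top (a point): Top centre of the black fader cap (14 mm along the slot, 28 mm across, 26 mm high, standing 2 mm above the box), 68 mm above the bench, a white line across its top. x along the slot, towards larger joint values.
- clip (a joint): Where the brass reminder clip sits on the scale, in the same measure as the fader: the fader is level with the clip when both read the same. It is stiff: leave it where it sits.
- clip_top (a point): Top of the brass reminder clip (8 mm along the slot), 34 mm to the +y side of the slot, 44 mm above the bench. Axes as the heat control.
- heat_control: Grey heat control box fixed to the bench, 140 x 80 x 40 mm high. Origin: centre of its underside; x along the fader slot. The cap is at x = -40 mm + joint value.
- canister: Bystander: amber screw-top seed canister, 84 mm across, 80 mm high, standing on the bench. Origin at the centre of its underside.
- saucer: Bystander: white ceramic saucer, 124 mm across, 22 mm high. Origin at the centre of its underside.
- pot_A: Square pressed-fibre pot, 50 x 50 x 55 mm high, open top, 4 mm walls, about 40 g, standing upright on the bench. Origin: centre of its underside, z up. A label tab (10 mm long, 24 mm wide, 5 mm thick) sticks out level with the rim from the middle of its -x side. Best gripped across its plain +-y sides. May be absent.
- pot_B: Square pressed-fibre pot, 50 x 50 x 55 mm high, open top, 4 mm walls, about 40 g, standing upright on the bench. Origin: centre of its underside, z up. A label tab (10 mm long, 24 mm wide, 5 mm thick) sticks out level with the rim from the middle of its -x side. Best gripped across its plain +-y sides. May be absent.
- pot_C: Square pressed-fibre pot, 50 x 50 x 55 mm high, open top, 4 mm walls, about 40 g, standing upright on the bench. Origin: centre of its underside, z up. A label tab (10 mm long, 24 mm wide, 5 mm thick) sticks out level with the rim from the middle of its -x side. Best gripped across its plain +-y sides. May be absent.
- pot_D: Square pressed-fibre pot, 50 x 50 x 55 mm high, open top, 4 mm walls, about 40 g, standing upright on the bench. Origin: centre of its underside, z up. A label tab (10 mm long, 24 mm wide, 5 mm thick) sticks out level with the rim from the middle of its -x side. Best gripped across its plain +-y sides. May be absent.

How it is judged:
By the outcome, as a careful person would: the job done as asked, in the order asked, and still so for the second after the job is handed in, with the robot touching nothing.
Of pot_A, pot_B, pot_C, pot_D only 3 to 4 are there at a start; the rules pass over those that are not, and their reading is None.
At some moment in a run one of pot_A, pot_B, pot_C, pot_D may be knocked a few centimetres aside while the robot is not near it.
It also fails if it takes over 208 s, if anything falls off the work surface, if the arm or the gripper's body presses on something with over 40 N, if the wrist force passes 120 N, or if a joint passes its speed limit or range.

## Working session

There is one attempt and no reset: what is moved stays moved. The work goes in short steps, Python scripts to look and compute and a tool call to move; the robot and the scene stay as the last step left them, time stands still between calls to the robot, and variables do not carry over. Pictures are saved under pics/ and viewed, and the job is handed in when it is done.

Besides the shell and the picture viewer there is one more tool, called after "Emit:" as name(argument=value, ...) on one line, values as JSON. play_rows: Moves the arm, as the interface text tells. Its arguments: {"type":"object","properties":{"moves":{"type":"array","items":{"type":"array","items":{"type":"number"}}},"squeeze":{"type":"number"}},"required":["moves"]}

```bash
ls; mkdir -p pics; cat > h.py <<'E'
import numpy as np, cv2
from rig import sensors, viewer, job_done, finder
def K(p):
    f=p["image"].shape[0]/2/np.tan(np.radians(p["vfov"])/2); return f
def proj(p,X):
    X=np.atleast_2d(X); c=X@np.array(p["R"]).T+np.array(p["t"]); f=K(p)
    return np.c_[p["cx"]+f*c[:,0]/c[:,2],p["cy"]+f*c[:,1]/c[:,2]]
def back(p,uv,z):
    R=np.array(p["R"]);t=np.array(p["t"]);f=K(p)
    uv=np.atleast_2d(uv).astype(float)
    d=np.c_[(uv[:,0]-p["cx"])/f,(uv[:,1]-p["cy"])/f,np.ones(len(uv))]@R
    C=-R.T@t
    return C+d*((z-C[2])/d[:,2])[:,None]
def save(p,n,s=1.5):
    im=cv2.cvtColor(p["image"],cv2.COLOR_RGB2BGR); cv2.imwrite("pics/"+n,cv2.resize(im,None,fx=s,fy=s,interpolation=cv2.INTER_CUBIC))
E
python3 - <<'E'
from h import *
print(sensors.get_state())
for n in ("scene","top"):
    p=viewer.get_image(n); save(p,n+"0.png"); print(n,p["vfov"],p["cx"],p["cy"],K(p),-np.array(p["R"]).T@p["t"]); print(np.array(p["R"]).round(3))
    for q in ["greenhouse","roof_grip","fader_top","clip_top","heat_control","canister","saucer","pot_A"]:
        for r in finder.regions_of(p,q)[:6]: print(q,round(r["confidence"],2),r["rect"],r["region"].sum())
E
```

```text
pics
{'t': 0.0, 'qpos': array([-9.58864471e-01,  3.59384494e-01,  1.10499875e-02, -3.56341665e-04,
       -1.22409035e+00, -2.88109668e-01]), 'qvel': array([ 0.0003355 , -0.00050842, -0.00064952, -0.0018058 ,  0.00162645,
       -0.00047683]), 'effort': array([ 1.39874439e-03, -5.82722354e+01,  2.93060035e+01,  6.99756235e+00,
        7.08594176e-03, -2.12913192e-04]), 'position': array([ 0.21460447, -0.63945634,  0.22561925]), 'tool_rot': array([-3.14145105e+00, -1.65659420e-03,  1.89449704e+00]), 'ft_force': array([0.7477084 , 0.54683486, 1.05952074]), 'wrist_torque': array([ 0.01508273,  0.00470922, -0.0047415 ]), 'finger_gap': 0.0875235526652533}
scene 52.412984835074354 257.08927990444994 188.30853883570597 390.0839360204687 [ 1.26623528 -0.65450188  0.79228304]
[[ 0.634  0.773  0.005]
 [ 0.466 -0.377 -0.8  ]
 [-0.617  0.51  -0.6  ]]
greenhouse 0.84 [208.8, 159.0, 362.2, 278.4] 9638
roof_grip 0.63 [164.3, 220.2, 218.1, 265.7] 1446
roof_grip 0.57 [216.3, 164.0, 310.6, 221.5] 3025
fader_top 0.45 [289.7, 150.8, 311.2, 173.7] 357
heat_control 0.64 [165.8, 218.8, 220.1, 266.6] 1484
canister 0.78 [375.5, 157.0, 401.6, 189.8] 638
canister 0.74 [324.5, 167.0, 340.4, 195.6] 421
saucer 0.59 [102.9, 272.1, 159.6, 308.0] 1339
pot_A 0.56 [343.5, 143.4, 364.3, 170.8] 343
top 43.942955211787016 248.85323894349037 184.80452478789482 475.8986206341838 [ 0.47147784 -0.06977168  1.57478945]
[[ 0.021 -1.     0.003]
 [-0.997 -0.022 -0.069]
 [ 0.069 -0.001 -0.998]]
greenhouse 0.81 [192.8, 104.0, 285.9, 231.6] 9379
roof_grip 0.56 [196.6, 163.5, 275.5, 231.2] 4359
clip_top 0.44 [192.3, 103.7, 289.4, 232.2] 9567
heat_control 0.96 [303.5, 172.7, 333.1, 217.6] 1064
heat_control 0.42 [198.7, 162.8, 277.4, 231.4] 4345
canister 0.8 [92.4, 132.1, 126.5, 156.9] 639
saucer 0.84 [358.1, 163.7, 398.2, 203.1] 1082
pot_A 0.85 [94.9, 183.0, 116.0, 198.3] 302
```

View pics/scene0.png

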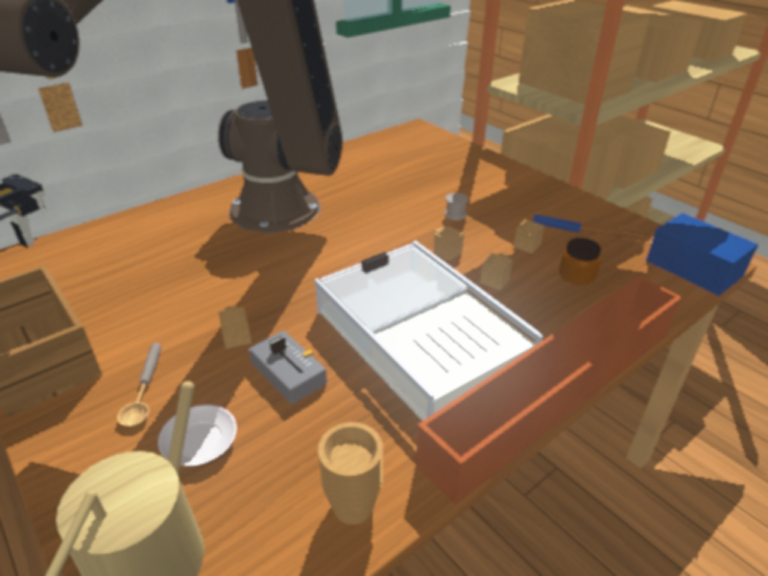

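View pics/top0.png

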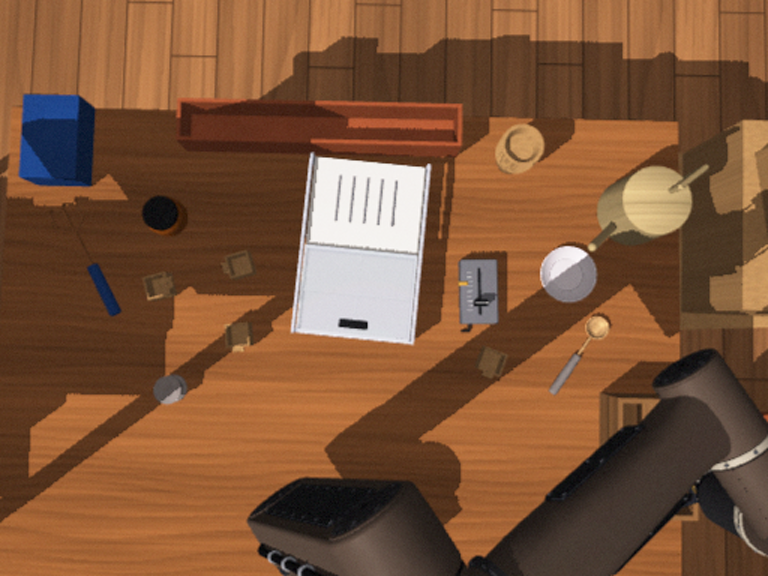

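```bash
python3 - <<'E'
import cv2
i=cv2.imread("pics/top0.png") 
cv2.imwrite("pics/top0_crop.png",cv2.resize(i[130:370,110:510],None,fx=2,fy=2,interpolation=cv2.INTER_CUBIC))
i=cv2.imread("pics/scene0.png")
cv2.imwrite("pics/sc0_crop.png",cv2.resize(i[180:440,300:640],None,fx=2.2,fy=2.2,interpolation=cv2.INTER_CUBIC))
E
```

```text
(no output)
```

View pics/top0_crop.png

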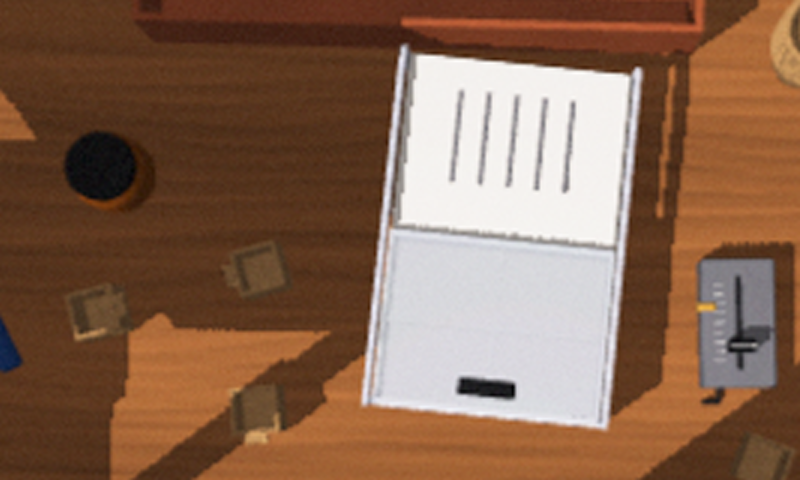

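View pics/sc0_crop.png

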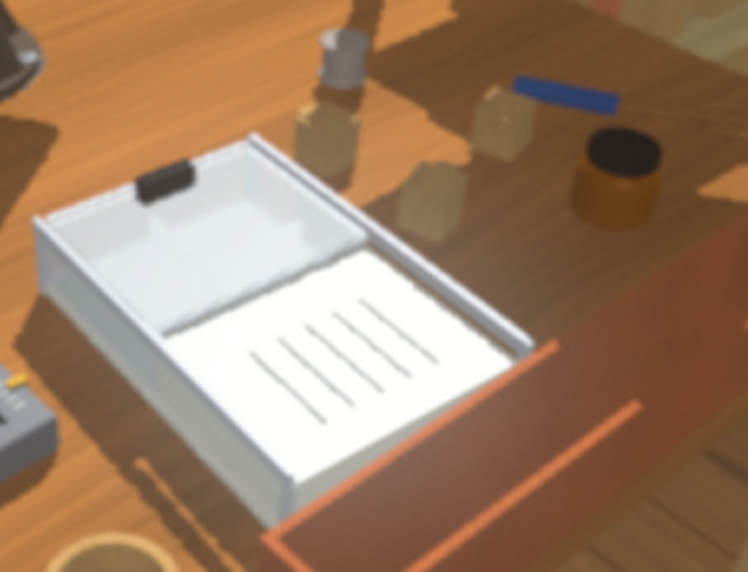

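```bash
cat >> h.py <<'E'
def crop(p,u0,v0,u1,v1,n,s=6,lines=(),pts=()):
    im=cv2.cvtColor(p["image"],cv2.COLOR_RGB2BGR)[v0:v1,u0:u1]
    im=cv2.resize(im,None,fx=s,fy=s,interpolation=cv2.INTER_CUBIC)
    f=lambda q:tuple(int(round(x)) for x in ((q[0]+.5-u0)*s,(q[1]+.5-v0)*s))
    for a in lines:
        for i in range(len(a)-1): cv2.line(im,f(a[i]),f(a[i+1]),(0,0,255),1)
    for a in pts: cv2.circle(im,f(a),3,(0,255,0),-1)
    cv2.imwrite("pics/"+n,im)
E
python3 - <<'E'
from h import *
p=viewer.get_image("top")
c=np.array([(362,404),(608,428),(405,45),(640,68)],float)
uv=((c+.5)/2+[110,130]); uv=(uv)/1.5-.5
X=back(p,uv,.086);print(X.round(4))
print(np.linalg.norm(X[0]-X[1]),np.linalg.norm(X[2]-X[3]),np.linalg.norm(X[0]-X[2]),np.linalg.norm(X[1]-X[3]))
g=(np.array([(458,378),(515,382),(515,398),(458,394)])+.5)/2+[110,130];g=g/1.5-.5
print(back(p,g,.107).round(4))
crop(p,55,140,190,240,"pots.png",6)
crop(p,190,100,340,260,"gh.png",5)
crop(p,295,165,345,260,"hc.png",6)
E
```

```text
[[ 0.4576  0.0976  0.086 ]
 [ 0.4382 -0.1585  0.086 ]
 [ 0.8371  0.0633  0.086 ]
 [ 0.8179 -0.1857  0.086 ]]
0.2568609944130017 0.24972021779916215 0.38104739068945076 0.38069300323078376
[[ 0.4865 -0.0024  0.107 ]
 [ 0.4836 -0.061   0.107 ]
 [ 0.4673 -0.0613  0.107 ]
 [ 0.4701 -0.0028  0.107 ]]
```

View pics/pots.png

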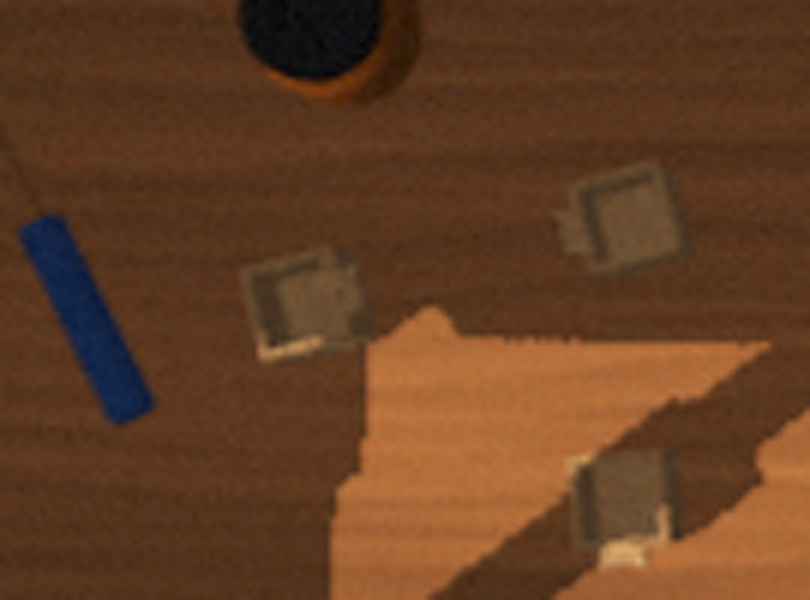

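View pics/gh.png

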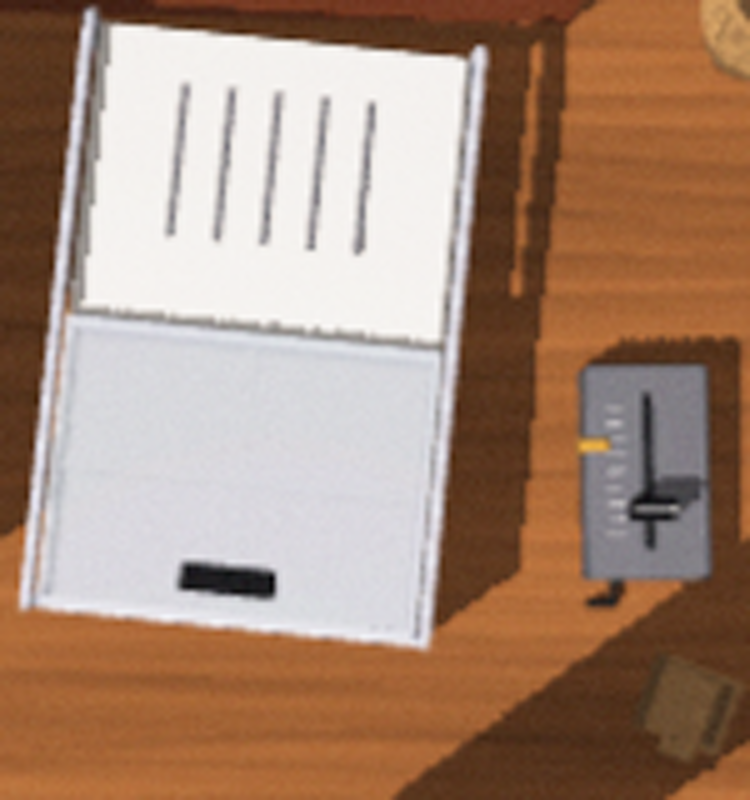

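View pics/hc.png

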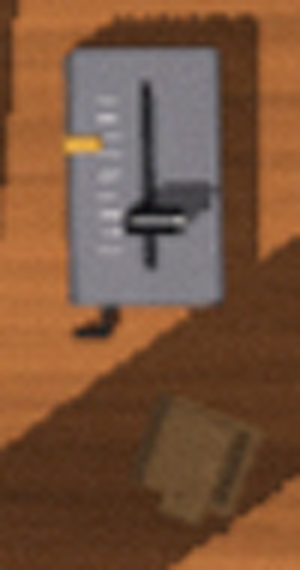

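```bash
python3 - <<'E'
from h import *
p=viewer.get_image("scene")
crop(p,280,135,370,200,"s_pots.png",8)
crop(p,140,195,220,270,"s_pot4.png",8)
t=viewer.get_image("top")
def gh(o,yaw):
    c,s=np.cos(yaw),np.sin(yaw)
    return lambda P:np.c_[np.array(P)[:,0]*c-np.array(P)[:,1]*s+o[0],np.array(P)[:,0]*s+np.array(P)[:,1]*c+o[1],np.array(P)[:,2]]
T=gh((.5417,-.0375),np.radians(-4.5))
L=[]
for s in (1,-1):
    L.append([(-.092,.128*s,.086),(.285,.128*s,.086),(.285,.122*s,.086),(-.092,.122*s,.086),(-.092,.128*s,.086)])
L.append([(-.074,.03,.107),(-.056,.03,.107),(-.056,-.03,.107),(-.074,-.03,.107),(-.074,.03,.107)])
L.append([(-.092,.117,.081),(.092,.117,.081),(.092,-.117,.081),(-.092,-.117,.081),(-.092,.117,.081)])
L.append([(.095,.117,.068),(.285,.117,.068),(.285,-.117,.068),(.095,-.117,.068),(.095,.117,.068)])
crop(t,185,100,295,240,"gh_o.png",5,[proj(t,T(l)) for l in L])
crop(p,200,150,370,285,"gh_os.png",4.5,[proj(p,T(l)) for l in L])
E
```

```text
(no output)
```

View pics/gh_o.png

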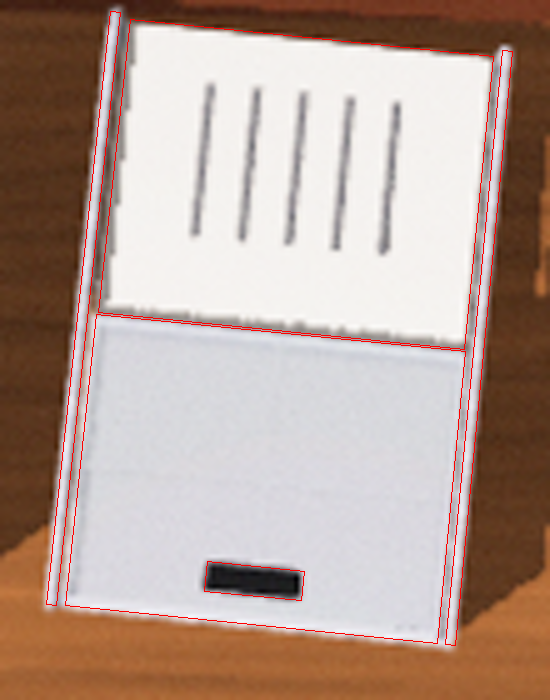

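View pics/gh_os.png

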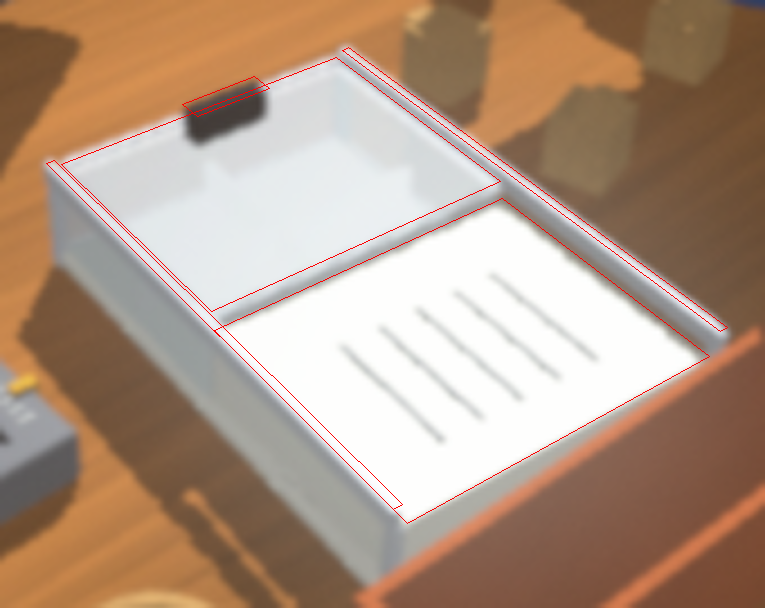

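View pics/s_pots.png

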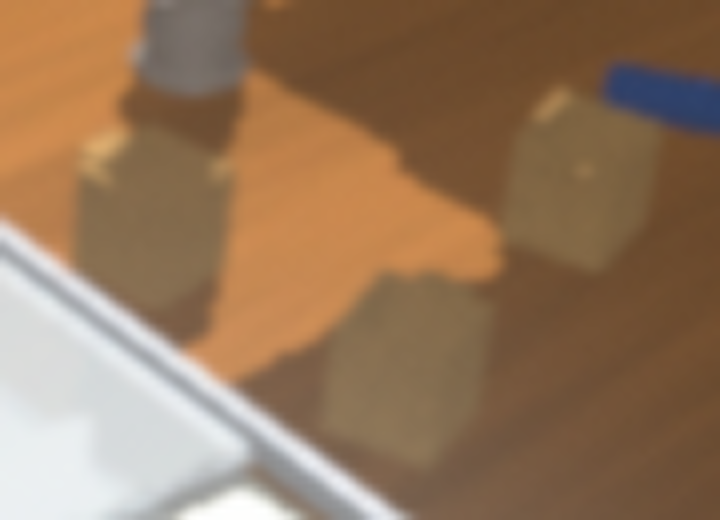

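View pics/s_pot4.png

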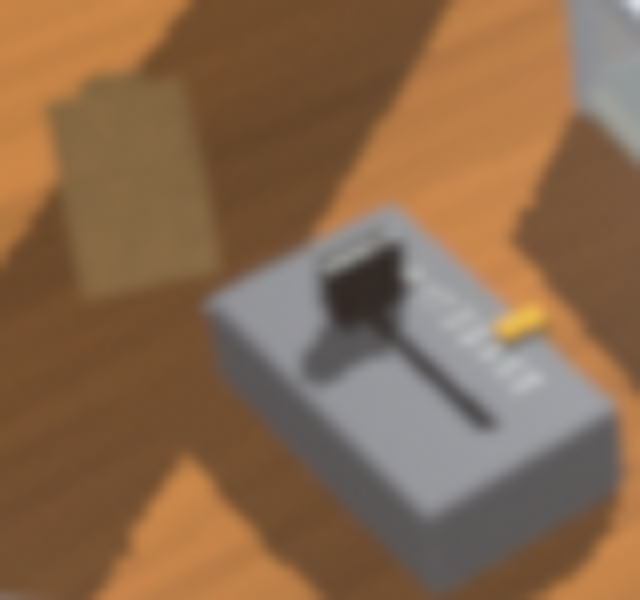

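```bash
cat >> h.py <<'E'
def avg(n,k=4):
    ps=[viewer.get_image(n) for _ in range(k)]
    p=dict(ps[-1]); p["image"]=np.mean([q["image"] for q in ps],0).round().astype(np.uint8); return p
def stretch(p,u0,v0,u1,v1):
    q=dict(p); im=p["image"].astype(float); w=im[v0:v1,u0:u1]
    lo=np.percentile(w,1,(0,1));hi=np.percentile(w,97,(0,1))
    q["image"]=(np.clip((im-lo)/(hi-lo),0,1)**.7*255).astype(np.uint8); return q
E
python3 - <<'E'
from h import *
import pickle
t=avg("top",4); s=avg("scene",4); pickle.dump((t,s),open("f0.pkl","wb"))
W={"top":[(88,175,123,208),(143,162,175,190),(143,208,175,240),(312,225,345,258)],
"scene":[(338,140,370,175),(316,160,346,198),(286,145,314,178),(142,200,172,235)]}
for n,p in (("top",t),("scene",s)):
    ims=[]
    for w in W[n]:
        crop(stretch(p,*w),*w,"tmp.png",11); i=cv2.imread("pics/tmp.png"); ims.append(cv2.resize(cv2.copyMakeBorder(i,0,max(0,390-i.shape[0]),0,max(0,390-i.shape[1]),cv2.BORDER_CONSTANT)[:390,:390],(300,300)))
    cv2.imwrite(f"pics/p4_{n}.png",np.vstack([np.hstack(ims[:2]),np.hstack(ims[2:])]))
E
```

```text
(no output)
```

View pics/p4_top.png

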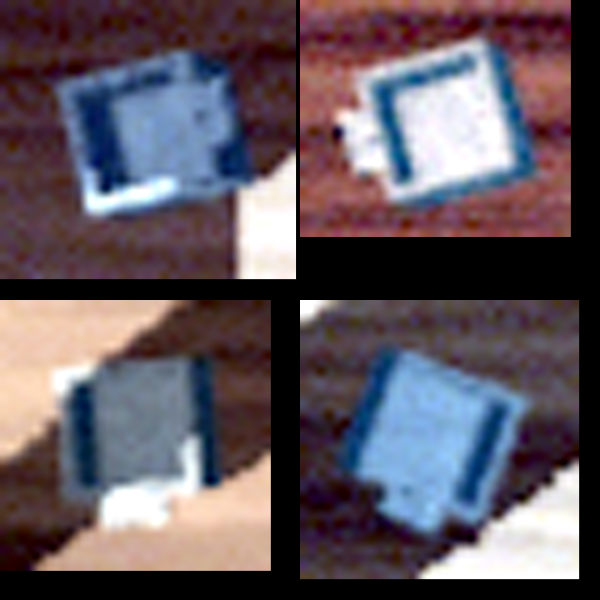

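View pics/p4_scene.png

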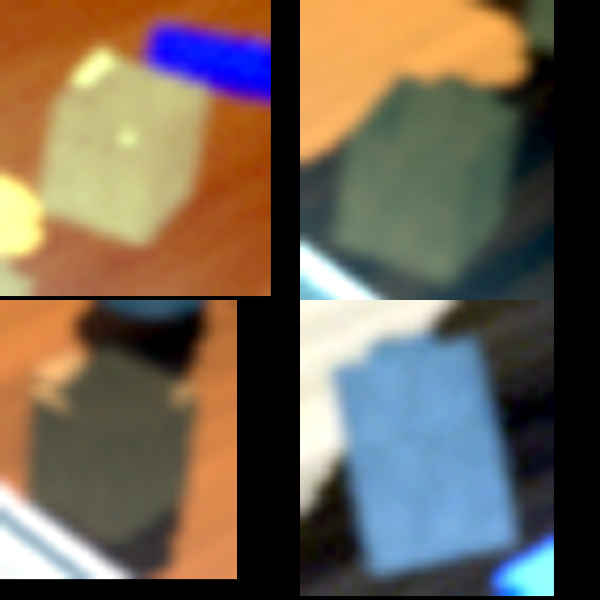

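```bash
cat >> h.py <<'E'
def rt(o,yaw,P):
    P=np.array(P,float);c,s=np.cos(yaw),np.sin(yaw)
    return np.c_[P[:,0]*c-P[:,1]*s+o[0],P[:,0]*s+P[:,1]*c+o[1],P[:,2]]
def potlines(o,yaw,z0=0):
    h=.025;q=[(-h,-h),(h,-h),(h,h),(-h,h),(-h,-h)];r=.021;qi=[(a*r/h,b*r/h) for a,b in q]
    zt=z0+.055
    L=[[(a,b,zt) for a,b in q],[(a,b,zt) for a,b in qi],[(a,b,z0) for a,b in q],
       [(-h,-.012,zt),(-.035,-.012,zt),(-.035,.012,zt),(-h,.012,zt)]]
    return [rt(o,yaw,l) for l in L]
E
cat > pots.py <<'E'
from h import *
import pickle
W={"top":[(88,175,123,208),(143,162,175,190),(143,208,175,240),(312,225,345,258)],
"scene":[(338,140,370,175),(316,160,346,198),(286,145,314,178),(142,200,172,235)]}
def montage(t,s,poses,name,W=W):
    for n,p in (("top",t),("scene",s)):
        if p is None: continue
        ims=[]
        for w,(x,y,a) in zip(W[n],poses):
            L=[proj(p,l) for l in potlines((x,y),a)]
            crop(stretch(p,*w),*w,"tmp.png",11,L); i=cv2.imread("pics/tmp.png"); ims.append(cv2.copyMakeBorder(i,0,max(0,390-i.shape[0]),0,max(0,390-i.shape[1]),cv2.BORDER_CONSTANT)[:390,:390])
        m=np.vstack([np.hstack(ims[:2]),np.hstack(ims[2:])]) if len(ims)==4 else np.hstack(ims)
        cv2.imwrite(f"pics/{name}_{n}.png",cv2.resize(m,None,fx=.77,fy=.77,interpolation=cv2.INTER_AREA))
E
python3 - <<'E'
from pots import *
t,s=pickle.load(open("f0.pkl","rb"))
C=[[(62,90),(190,57),(217,182),(88,215)],[(58,72),(180,40),(213,165),(92,195)],[(65,72),(190,60),(192,187),(65,198)],[(100,50),(228,105),(185,225),(62,170)]]
tab=[(215,110),(57,140),(135,210),(110,210)]
poses=[]
for c,w,tb in zip(C,W["top"],tab):
    f=lambda a:np.array(a,float)/8.4615-.5+np.array(w[:2])
    X=back(t,f(c),.055); o=X.mean(0); Y=back(t,f([tb]),.055)[0]
    e=np.roll(X,-1,0)-X; sq=np.angle(np.mean(np.exp(4j*np.arctan2(e[:,1],e[:,0]))))/4
    ta=np.arctan2(*(o-Y)[[1,0]])   # +x dir is opposite to tab
    a=sq+np.round((ta-sq)/(np.pi/2))*np.pi/2
    print(o.round(4),np.degrees(a).round(1),np.degrees(ta).round(1),np.linalg.norm(e,axis=1).round(4)); poses.append((o[0],o[1],a))
pickle.dump(poses,open("poses.pkl","wb")); montage(t,s,poses,"m0")
E
```

```text
[0.5481 0.3905 0.055 ] 105.0 110.3 [0.0497 0.0486 0.0499 0.0485]
[0.6004 0.2179 0.055 ] -73.7 -73.0 [0.0476 0.0493 0.047  0.0486]
[0.4492 0.2156 0.055 ] 4.4 6.9 [0.0472 0.0476 0.0478 0.0472]
[ 0.4039 -0.3288  0.055 ] -20.3 -24.4 [0.0521 0.0478 0.0503 0.0472]
```

View pics/m0_top.png

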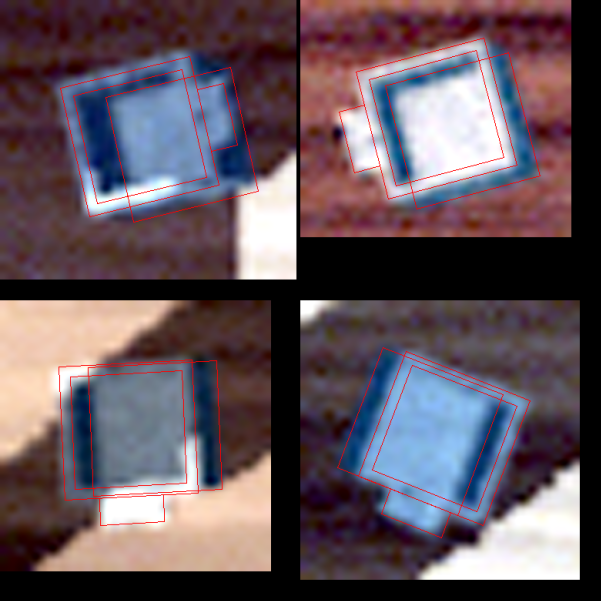

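View pics/m0_scene.png

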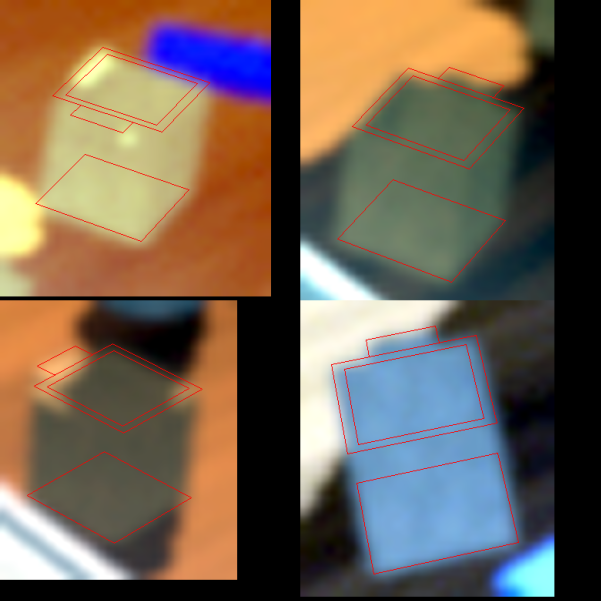

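```bash
python3 - <<'E'
from pots import *
t,s=pickle.load(open("f0.pkl","rb"))
w=(298,168,340,222); crop(stretch(t,*w),*w,"hct.png",11)
w=(160,215,224,270); crop(stretch(s,*w),*w,"hcs.png",11)
f=lambda a:np.array(a,float)/6-.5+np.array([295,165])
X=back(t,f([(70,50),(218,48),(222,302),(72,305)]),.04);print(X.round(4),np.linalg.norm(np.roll(X,-1,0)-X,axis=1))
E
```

```text
[[ 0.6205 -0.2569  0.04  ]
 [ 0.6233 -0.3368  0.04  ]
 [ 0.4864 -0.3402  0.04  ]
 [ 0.4831 -0.2597  0.04  ]] [0.07997045 0.13689919 0.08056789 0.13739932]
```

View pics/hct.png

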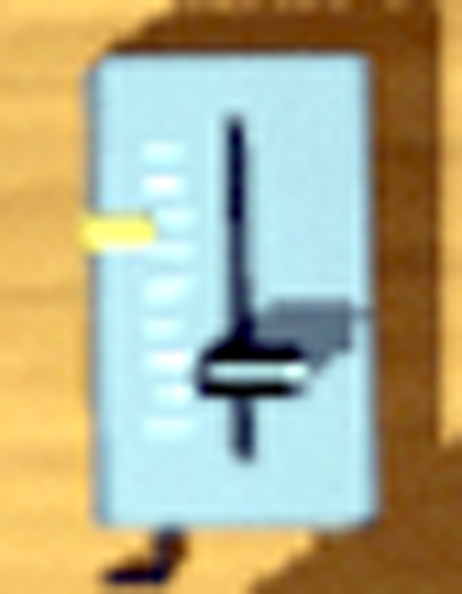

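View pics/hcs.png

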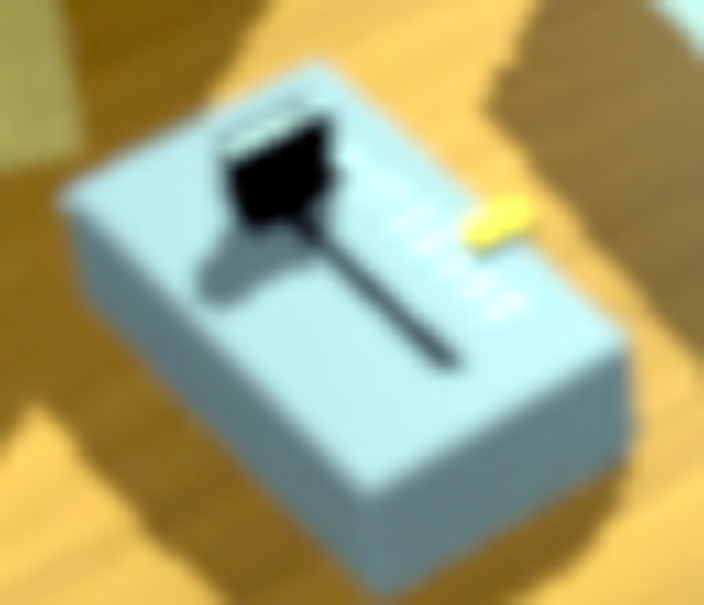

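```bash
python3 - <<'E'
from pots import *
t,s=pickle.load(open("f0.pkl","rb"))
f=lambda a:np.array(a,float)/11-.5+np.array([298,168])
B=back(t,f([(100,60),(368,60),(375,520),(105,520)]),.04);c=B.mean(0)
a=B[0]+B[1]-B[2]-B[3]; yaw=np.arctan2(a[1],a[0]);print("box",c.round(4),np.degrees(yaw))
S=back(t,f([(235,118),(243,458)]),.04); d=S[0]-S[1]; print("slot",S.mean(0).round(4),np.degrees(np.arctan2(d[1],d[0])),np.linalg.norm(d))
yaw=np.radians(-1.3);ex=np.array([np.cos(yaw),np.sin(yaw),0]);ey=np.array([-ex[1],ex[0],0])
for n,q,z in (("clip",(120,231),.044),("cap",(252,371),.068),("m0",(168,428),.04),("m8",(163,152),.04)):
    X=back(t,f([q]),z)[0]-c; print(n,(X+c).round(4),(X@ex*1000+40).round(1),(X@ey*1000).round(1))
print(back(t,[(109,142)],.08),"canister")
# scene
for n,o,z in (("clip",None,.044),):
  g=lambda a:np.array(a,float)/11-.5+np.array([160,215])
  for nm,q,z in (("clip",(500,222),.044),("cap",(280,125),.068)):
    X=back(s,g([q]),z)[0]; print(nm,X.round(4),(X-c)@ex*1000+40)
E
```

```text
box [ 0.5534 -0.2994  0.04  ] 1.3887733747572069
slot [ 0.5539 -0.2999  0.04  ] 1.9876079027852147 0.09995467343912862
clip [ 0.5695 -0.2643  0.044 ] 55.4 35.4
cap [ 0.5284 -0.2998  0.068 ] 15.1 -1.0
m0 [ 0.5122 -0.2796  0.04  ] -1.6 18.8
m8 [ 0.5933 -0.2771  0.04  ] 79.4 23.1
[[0.70106104 0.37348251 0.08      ]] canister
clip [ 0.5715 -0.2655  0.044 ] 57.36495224484497
cap [ 0.5301 -0.3013  0.068 ] 16.786256230195093
```

```bash
cat > go.py <<'E'
import sys
from h import *
from scipy.spatial.transform import Rotation as Ro
# args: x y z yaw(deg)   world, or "g" gx gy z  (greenhouse frame, m), yaw
GO=np.array([.5417,-.0375]);GY=np.radians(-4.5)
a=sys.argv[1:]
if a[0]=="g": 
    a=[float(v) for v in a[1:]]; X=rt(GO,GY,[a[:3]])[0]; yaw=a[3]
else: a=[float(v) for v in a]; X=np.array(a[:3]);yaw=a[3]
st=sensors.get_state(); R=Ro.from_euler("xyz",st["tool_rot"]).as_matrix()
y0=np.degrees(np.arctan2(R[1,0],R[0,0])); d=R.T@(X-st["position"])
turn=(-(yaw-y0)+180)%360-180
print("t",round(st["t"],2),"pos",st["position"].round(4),"yaw",round(y0,2),"tilt",R[:,2].round(4),"q",st["qpos"].round(2),"F",st["ft_force"].round(1),"gap",round(st["finger_gap"],4))
print("target",X.round(4),"shift",d.round(4),"turn",round(turn,1))
E
python3 go.py g -.065 0 .16 175.5
```

```text
t 1.45 pos [ 0.2147 -0.6399  0.2266] yaw 108.55 tilt [ 0. -0. -1.] q [-0.96  0.36  0.01 -0.   -1.22 -0.29] F [ 0.7 -0.5 -0.5] gap 0.0875
target [ 0.4769 -0.0324  0.16  ] shift [0.4926 0.4418 0.0666] turn -67.0
```

Emit:
play_rows(moves=[[0.493, 0.442, 0.0, -67, 0.06], [0.493, 0.442, 0.0, -67, 0.06], [0.493, 0.442, 0.0, -67, 0.06], [0.493, 0.442, 0.0, -67, 0.06], [0.493, 0.442, 0.0, -67, 0.06]], squeeze=15)

```text
t: 1.87
position: [0.2975, -0.447, 0.2266]
tool_rot: [-3.142, 0.0, 2.525]
ft_force: [0.9, 0.6, -0.1]
finger_gap: 0.0624
```

```bash
python3 go.py g -.065 0 .16 175.5
```

```text
t 1.87 pos [ 0.2975 -0.447   0.2266] yaw 144.69 tilt [ 2.e-04 -2.e-04 -1.e+00] q [-0.62  0.13 -0.29  0.   -1.15  0.  ] F [ 0.9  0.6 -0.1] gap 0.0624
target [ 0.4769 -0.0324  0.16  ] shift [0.0932 0.442  0.0665] turn -30.8
```

Emit:
play_rows(moves=[[0.093, 0.442, 0.0, -30.8, 0.06], [0.093, 0.442, 0.0, -30.8, 0.06], [0.093, 0.442, 0.0, -30.8, 0.06], [0.093, 0.442, 0.0, -30.8, 0.06], [0.093, 0.442, 0.0, -30.8, 0.06]])

```text
t: 2.28
position: [0.3815, -0.2561, 0.227]
tool_rot: [-3.141, 0.001, 3.064]
ft_force: [1.3, -1.6, 0.5]
finger_gap: 0.06
```

```bash
python3 go.py g -.065 0 .16 175.5
```

```text
t 2.28 pos [ 0.3815 -0.2561  0.227 ] yaw 175.58 tilt [ 1.2e-03 -3.0e-04 -1.0e+00] q [-0.16 -0.01 -0.44  0.   -1.13  0.08] F [ 1.3 -1.6  0.5] gap 0.06
target [ 0.4769 -0.0324  0.16  ] shift [-0.0778  0.2304  0.0671] turn 0.1
```

Emit:
play_rows(moves=[[-0.078, 0.231, 0.067, 0, 0.06], [-0.078, 0.231, 0.067, 0, 0.06], [-0.078, 0.231, 0.067, 0, 0.06], [-0.078, 0.231, 0.067, 0, 0.06], [-0.078, 0.231, 0.067, 0, 0.06]])

```text
t: 2.7
position: [0.4617, -0.0716, 0.1715]
tool_rot: [3.141, 0.001, 3.058]
ft_force: [1.8, -0.5, -0.5]
finger_gap: 0.06
```

Emit:
play_rows(moves=[[0, 0, 0, 0, 0.06], [0, 0, 0, 0, 0.06]])

```text
t: 2.87
position: [0.4616, -0.0719, 0.1708]
tool_rot: [-3.141, -0.001, 3.061]
ft_force: [-0.5, 0.0, 0.3]
finger_gap: 0.0602
```

```bash
python3 go.py g -.065 0 .09 175.5
```

```text
t 2.87 pos [ 0.4616 -0.0719  0.1708] yaw 175.39 tilt [-1.1e-03 -3.0e-04 -1.0e+00] q [ 0.27  0.06 -0.51 -0.   -1.   -0.35] F [-0.5  0.   0.3] gap 0.0602
target [ 0.4769 -0.0324  0.09  ] shift [-0.0122  0.0406  0.0808] turn -0.1
```

Emit:
play_rows(moves=[[-0.012, 0.041, 0.02, 0, 0.06], [-0.012, 0.041, 0.02, 0, 0.06], [-0.012, 0.041, 0.05, 0, 0.06], [-0.012, 0.041, 0.08, 0, 0.06], [-0.012, 0.041, 0.08, 0, 0.06]])

```text
t: 3.28
position: [0.4731, -0.0353, 0.0873]
tool_rot: [-3.14, -0.007, 3.055]
ft_force: [-1.6, -0.7, 0.1]
finger_gap: 0.0603
```

Emit:
play_rows(moves=[[0, 0, 0, 0, 0.01], [0, 0, 0, 0, 0.01], [0, 0, 0, 0, 0.01], [0, 0, 0, 0, 0.01], [0, 0, 0, 0, 0.01]])

```text
t: 3.7
position: [0.4774, -0.0338, 0.0926]
tool_rot: [3.141, 0.002, 3.057]
ft_force: [0.1, -0.1, -1.6]
finger_gap: 0.0322
```

```bash
python3 go.py g .115 0 .09 175.5; python3 - <<'E'
from h import *
crop(viewer.get_image("scene"),180,90,380,240,"r1.png",4)
E
```

```text
t 3.7 pos [ 0.4774 -0.0338  0.0926] yaw 175.15 tilt [ 2.3e-03  7.0e-04 -1.0e+00] q [ 0.34  0.17 -0.59  0.   -0.8  -0.43] F [ 0.1 -0.1 -1.6] gap 0.0322
target [ 0.6563 -0.0465  0.09  ] shift [-0.1794  0.0025  0.003 ] turn -0.4
```

View pics/r1.png

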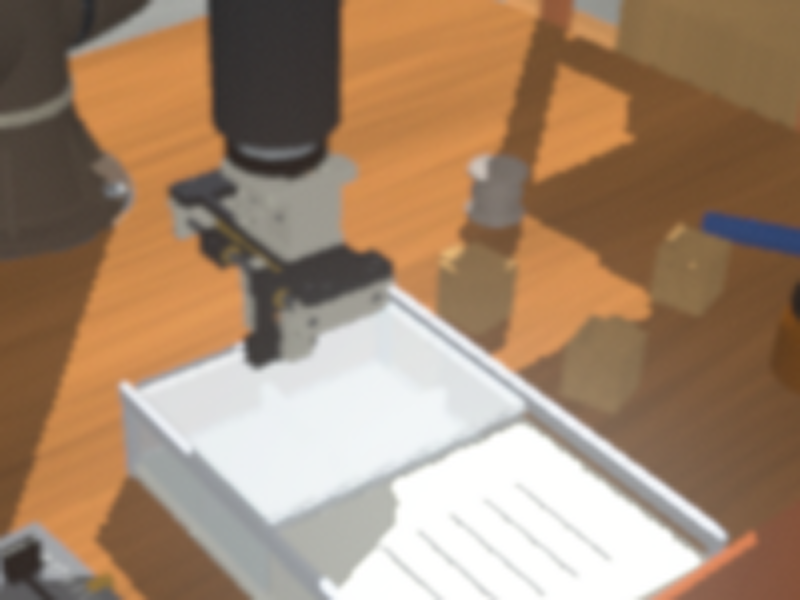

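Emit:
play_rows(moves=[[0, 0, 0.002, 0, 0.01], [0, 0, 0.002, 0, 0.01], [0, 0, 0.002, 0, 0.01], [0, 0, 0.002, 0, 0.01], [0, 0, 0.002, 0, 0.01]])

```text
t: 4.17
position: [0.4769, -0.0338, 0.0896]
tool_rot: [-3.142, 0.0, 3.058]
ft_force: [-0.7, -0.4, 3.0]
finger_gap: 0.0178
```

```bash
python3 go.py g .115 0 .09 175.5
```

```text
t 4.17 pos [ 0.4769 -0.0338  0.0896] yaw 175.18 tilt [ 4.e-04 -0.e+00 -1.e+00] q [ 0.34  0.18 -0.6   0.   -0.8  -0.43] F [-0.7 -0.4  3. ] gap 0.0178
target [ 0.6563 -0.0465  0.09  ] shift [-0.1799  0.0024 -0.0004] turn -0.3
```

Emit:
play_rows(moves=[[-0.015, 0.0, 0, 0, 0.01], [-0.04, 0.0, 0, 0, 0.01], [-0.065, 0.001, 0, 0, 0.01], [-0.09, 0.001, 0, 0, 0.01], [-0.11, 0.001, 0, 0, 0.01]])

```text
t: 4.58
position: [0.5875, -0.0426, 0.0895]
tool_rot: [-3.141, -0.001, 3.057]
ft_force: [-2.9, 1.5, 9.2]
finger_gap: 0.0178
```

Emit:
play_rows(moves=[[-0.02, 0.0, 0, 0, 0.01], [-0.04, 0.001, 0, 0, 0.01], [-0.055, 0.001, 0, 0, 0.01], [-0.066, 0.001, 0, 0, 0.01], [-0.066, 0.001, 0, 0, 0.01]])

```text
t: 5.0
position: [0.6545, -0.0478, 0.0896]
tool_rot: [-3.14, 0.001, 3.057]
ft_force: [0.9, -4.4, 4.5]
finger_gap: 0.0179
```

```bash
python3 go.py g .115 0 .09 175.5
```

```text
t 5.0 pos [ 0.6545 -0.0478  0.0896] yaw 175.17 tilt [ 0.001  -0.0015 -1.    ] q [ 0.22  0.44 -0.2   0.   -0.93 -0.31] F [ 0.9 -4.4  4.5] gap 0.0179
target [ 0.6563 -0.0465  0.09  ] shift [-0.0018  0.0014 -0.0004] turn -0.3
```

Emit:
play_rows(moves=[[-0.002, 0.0, 0, 0, 0.01], [-0.003, 0.0, 0, 0, 0.01], [-0.004, 0.0, 0, 0, 0.01], [-0.004, 0.0, 0, 0, 0.01]])

```text
t: 5.33
position: [0.6557, -0.0479, 0.0896]
tool_rot: [-3.14, -0.001, 3.057]
ft_force: [-2.5, -3.0, 5.2]
finger_gap: 0.0176
```

```bash
python3 go.py g .115 0 .09 175.5
```

```text
t 5.33 pos [ 0.6557 -0.0479  0.0896] yaw 175.16 tilt [-0.0013 -0.0011 -1.    ] q [ 0.22  0.44 -0.2   0.   -0.94 -0.31] F [-2.5 -3.   5.2] gap 0.0176
target [ 0.6563 -0.0465  0.09  ] shift [-0.0006  0.0014 -0.0004] turn -0.3
```

Emit:
play_rows(moves=[[0.001, 0, 0, 0, 0.05], [0.001, 0, 0, 0, 0.05], [0.001, 0, 0, 0, 0.05], [0.001, 0, 0, 0, 0.05]])

```text
t: 5.67
position: [0.655, -0.0467, 0.089]
tool_rot: [3.141, -0.0, 3.057]
ft_force: [0.3, 0.0, -0.0]
finger_gap: 0.0388
```

Emit:
play_rows(moves=[[0, 0, -0.03, 0, 0.07], [0, 0, -0.07, 0, 0.07], [0, 0, -0.11, 0, 0.07], [0, 0, -0.11, 0, 0.07]])

```text
t: 6.0
position: [0.6594, -0.047, 0.2086]
tool_rot: [3.141, 0.013, 3.059]
ft_force: [1.9, 0.0, 2.8]
finger_gap: 0.0653
```

```bash
python3 go.py .6004 .2179 .2 196;  python3 - <<'E'
from h import *
save(viewer.get_image("top"),"top1.png")
E
```

```text
t 6.0 pos [ 0.6594 -0.047   0.2086] yaw 175.25 tilt [ 1.260e-02 -2.000e-04 -9.999e-01] q [ 0.22  0.34 -0.06  0.   -1.16 -0.31] F [1.9 0.  2.8] gap 0.0653
target [0.6004 0.2179 0.2   ] shift [0.0808 0.2591 0.0078] turn -20.8
```

View pics/top1.png

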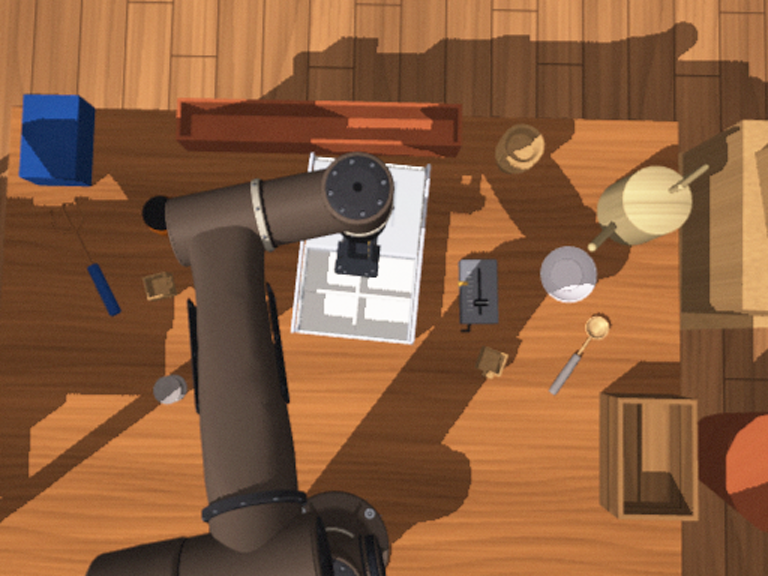

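Emit:
play_rows(moves=[[0.08, 0.26, 0.01, -20.8, 0.08], [0.08, 0.26, 0.01, -20.8, 0.08], [0.08, 0.26, 0.01, -20.8, 0.08], [0.08, 0.26, 0.01, -20.8, 0.08], [0.08, 0.26, 0.01, -20.8, 0.08]])

```text
t: 6.47
position: [0.6099, 0.1581, 0.191]
tool_rot: [3.141, -0.001, -2.863]
ft_force: [1.0, 0.1, 0.4]
finger_gap: 0.0799
```

```bash
python3 go.py .6004 .2179 .12 196; python3 - <<'E'
from pots import *
t=viewer.get_image("top");s=viewer.get_image("scene");save(t,"t2.png",1.2);save(s,"s2.png",1.2)
E
```

```text
t 6.47 pos [0.6099 0.1581 0.191 ] yaw -164.02 tilt [-8.e-04 -1.e-04 -1.e+00] q [ 0.56  0.31 -0.14 -0.   -1.12 -0.28] F [1.  0.1 0.4] gap 0.0799
target [0.6004 0.2179 0.12  ] shift [-0.0074  0.0601  0.071 ] turn -0.0
```

View pics/s2.png

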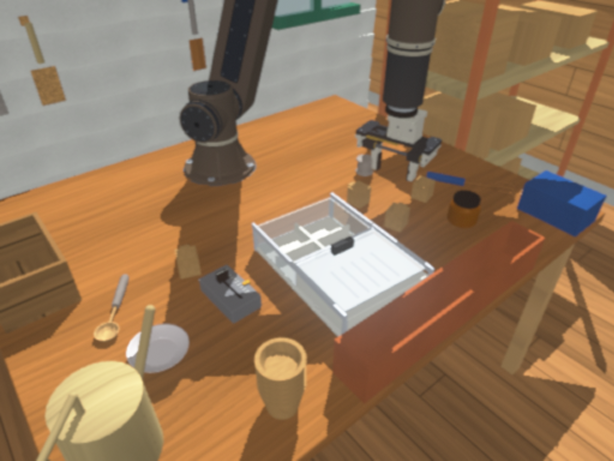

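Emit:
play_rows(moves=[[-0.007, 0.03, 0.03, 0, 0.08], [-0.007, 0.06, 0.071, 0, 0.08], [-0.007, 0.06, 0.071, 0, 0.08], [-0.007, 0.06, 0.071, 0, 0.08]])

```text
t: 6.9
position: [0.5987, 0.2165, 0.1168]
tool_rot: [-3.14, -0.006, -2.861]
ft_force: [-1.0, -0.6, -0.6]
finger_gap: 0.0799
```

```bash
python3 go.py .6004 .2179 .028 196
```

```text
t 6.9 pos [0.5987 0.2165 0.1168] yaw -163.94 tilt [-0.0057 -0.0033 -1.    ] q [ 0.65  0.39 -0.21 -0.   -0.98 -0.37] F [-1.  -0.6 -0.6] gap 0.0799
target [0.6004 0.2179 0.028 ] shift [-0.0026  0.001   0.0888] turn 0.1
```

Emit:
play_rows(moves=[[0, 0, 0.02, 0, 0.08], [0, 0, 0.045, 0, 0.08], [0, 0, 0.07, 0, 0.08], [0, 0, 0.092, 0, 0.08], [0, 0, 0.092, 0, 0.08]])

```text
t: 7.32
position: [0.5995, 0.2138, 0.0254]
tool_rot: [-3.14, -0.006, -2.865]
ft_force: [-2.0, -0.4, -0.7]
finger_gap: 0.08
```

Emit:
play_rows(moves=[[0, 0, 0, 0, 0.044], [0, 0, 0, 0, 0.044], [0, 0, 0, 0, 0.044], [0, 0, 0, 0, 0.044], [0, 0, 0, 0, 0.044]])

```text
t: 7.73
position: [0.6018, 0.2164, 0.0302]
tool_rot: [3.141, 0.002, -2.863]
ft_force: [-0.6, 0.1, 0.3]
finger_gap: 0.0525
```

```bash
python3 go.py .6004 .2179 .028 196
```

```text
t 7.73 pos [0.6018 0.2164 0.0302] yaw -164.03 tilt [ 0.0017  0.0012 -1.    ] q [ 0.65  0.48 -0.29  0.   -0.79 -0.37] F [-0.6  0.1  0.3] gap 0.0525
target [0.6004 0.2179 0.028 ] shift [0.001  0.0018 0.0022] turn -0.0
```

Emit:
play_rows(moves=[[0, 0.001, 0.002, 0, 0.044], [0, 0.001, 0.002, 0, 0.044], [0, 0.001, 0.002, 0, 0.044], [0, 0.001, 0.002, 0, 0.044]], squeeze=12)

```text
t: 8.07
position: [0.6017, 0.217, 0.0286]
tool_rot: [-3.141, 0.002, -2.862]
ft_force: [-0.8, -2.1, 10.2]
finger_gap: 0.0496
```

Emit:
play_rows(moves=[[0, 0, -0.015, 0, 0.044], [0, 0, -0.04, 0, 0.044], [0, 0, -0.07, 0, 0.044], [0, 0, -0.1, 0, 0.044], [0, 0, -0.12, 0, 0.044]])

```text
t: 8.48
position: [0.6018, 0.2175, 0.1502]
tool_rot: [3.141, 0.003, -2.862]
ft_force: [0.7, 0.3, -0.3]
finger_gap: 0.0499
```

```bash
python3 go.py g .048 .058 .15 265.5; python3 - <<'E'
from pots import *
s=viewer.get_image("scene");crop(s,270,80,400,200,"s3.png",5)
E
```

```text
t 8.48 pos [0.6018 0.2175 0.1502] yaw -164.01 tilt [ 0.003   0.0015 -1.    ] q [ 0.65  0.36 -0.18  0.   -1.04 -0.37] F [ 0.7  0.3 -0.3] gap 0.0499
target [0.5941 0.0166 0.15  ] shift [ 6.280e-02 -1.911e-01 -1.000e-04] turn -69.5
```

View pics/s3.png

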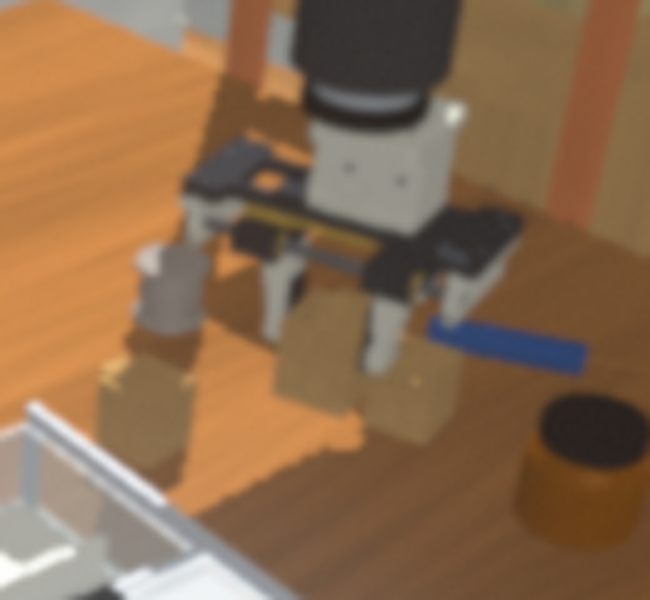

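Emit:
play_rows(moves=[[0.063, -0.191, 0, -69.5, 0.044], [0.063, -0.191, 0, -69.5, 0.044], [0.063, -0.191, 0, -69.5, 0.044], [0.063, -0.191, 0, -69.5, 0.044], [0.063, -0.191, 0, -69.5, 0.044]])

```text
t: 8.95
position: [0.5923, 0.0144, 0.147]
tool_rot: [-3.141, 0.0, -2.239]
ft_force: [0.3, -0.5, -0.7]
finger_gap: 0.05
```

```bash
python3 go.py g .048 .058 .15 265.5
```

```text
t 8.95 pos [0.5923 0.0144 0.147 ] yaw -128.28 tilt [ 4.e-04  2.e-04 -1.e+00] q [ 0.35  0.29 -0.28 -0.   -1.    0.55] F [ 0.3 -0.5 -0.7] gap 0.05
target [0.5941 0.0166 0.15  ] shift [-0.0028 -0.0001 -0.003 ] turn -33.8
```

Emit:
play_rows(moves=[[0, 0, 0, -33.8, 0.044], [0, 0, 0, -33.8, 0.044], [0, 0, 0, -33.8, 0.044], [0, 0, 0, -33.8, 0.044], [0, 0, 0, -33.8, 0.044]])

```text
t: 9.37
position: [0.5928, 0.0161, 0.1468]
tool_rot: [-3.141, 0.0, -1.649]
ft_force: [1.1, 0.5, -0.8]
finger_gap: 0.0502
```

Emit:
play_rows(moves=[[0, 0, 0, 0, 0.044], [0, 0, 0, 0, 0.044]])

```text
t: 9.53
position: [0.5928, 0.0163, 0.1468]
tool_rot: [-3.141, 0.0, -1.658]
ft_force: [0.1, -0.3, 0.4]
finger_gap: 0.0501
```

```bash
python3 go.py g .048 .058 .044 265.5
```

```text
t 9.53 pos [0.5928 0.0163 0.1468] yaw -95.02 tilt [ 1.e-04  1.e-04 -1.e+00] q [ 0.36  0.29 -0.28 -0.   -1.    1.13] F [ 0.1 -0.3  0.4] gap 0.0501
target [0.5941 0.0166 0.044 ] shift [-0.0003 -0.0013  0.1028] turn -0.5
```

Emit:
play_rows(moves=[[0, -0.001, 0.02, -0.5, 0.044], [0, -0.001, 0.045, -0.5, 0.044], [0, -0.001, 0.07, -0.5, 0.044], [0, -0.001, 0.09, -0.5, 0.044], [0, -0.001, 0.098, -0.5, 0.044]])

```text
t: 9.95
position: [0.5921, 0.0159, 0.0458]
tool_rot: [3.138, -0.001, -1.65]
ft_force: [-0.9, 0.1, -1.0]
finger_gap: 0.0501
```

Emit:
play_rows(moves=[[0, 0, 0.002, 0, 0.044], [0, 0, 0.003, 0, 0.044], [0, 0, 0.003, 0, 0.044]])

```text
t: 10.2
position: [0.5947, 0.0164, 0.0467]
tool_rot: [-3.14, 0.0, -1.647]
ft_force: [0.2, -0.4, -0.4]
finger_gap: 0.05
```

```bash
python3 go.py g .048 .058 .041 265.5;python3 - <<'E'
from pots import *
s=viewer.get_image("scene");crop(s,190,110,340,240,"s4.png",5)
E
```

```text
t 10.2 pos [0.5947 0.0164 0.0467] yaw -94.38 tilt [ 1.4e-03  2.0e-04 -1.0e+00] q [ 0.36  0.4  -0.38  0.   -0.78  1.14] F [ 0.2 -0.4 -0.4] gap 0.05
target [0.5941 0.0166 0.041 ] shift [-0.0001  0.0006  0.0057] turn 0.1
```

View pics/s4.png

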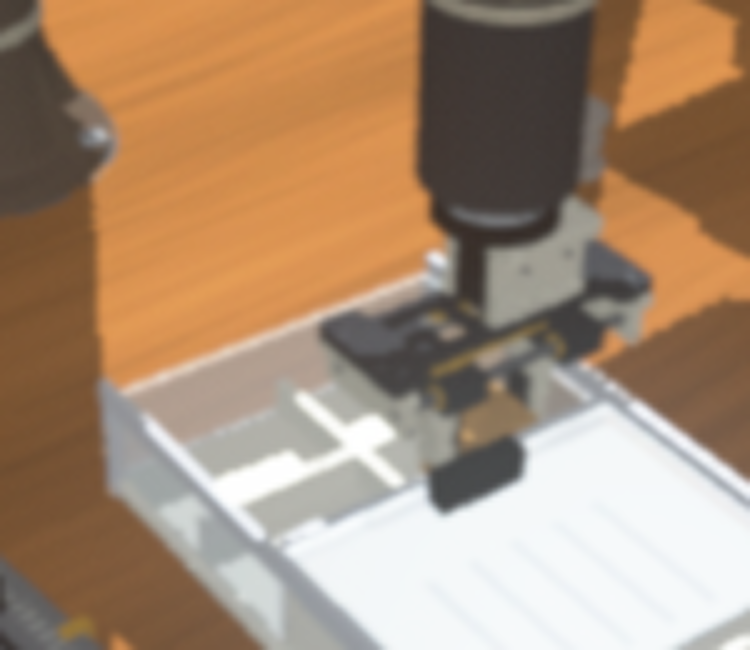

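Emit:
play_rows(moves=[[0, 0, 0.002, 0, 0.044], [0, 0, 0.004, 0, 0.044], [0, 0, 0.005, 0, 0.044], [0, 0, 0.006, 0, 0.044], [0, 0, 0.006, 0, 0.044]])

```text
t: 10.67
position: [0.594, 0.0162, 0.0406]
tool_rot: [-3.141, -0.0, -1.646]
ft_force: [-3.3, 0.3, 6.7]
finger_gap: 0.0499
```

Emit:
play_rows(moves=[[0, 0, 0, 0, 0.06], [0, 0, 0, 0, 0.06], [0, 0, 0, 0, 0.06], [0, 0, 0, 0, 0.06]])

```text
t: 11.0
position: [0.5939, 0.0162, 0.0396]
tool_rot: [3.142, -0.0, -1.647]
ft_force: [-0.6, -0.0, 0.2]
finger_gap: 0.0598
```

```bash
python3 go.py .5481 .3905 .15 195
```

```text
t 11.0 pos [0.5939 0.0162 0.0396] yaw -94.35 tilt [-1.e-04 -0.e+00 -1.e+00] q [ 0.36  0.41 -0.39 -0.   -0.77  1.14] F [-0.6 -0.   0.2] gap 0.0598
target [0.5481 0.3905 0.15  ] shift [-0.3698  0.074  -0.1104] turn 70.6
```

Emit:
play_rows(moves=[[0, 0, -0.02, 0, 0.06], [0, 0, -0.05, 0, 0.06], [0, 0, -0.09, 0, 0.06], [0, 0, -0.13, 0, 0.06], [-0.04, 0.008, -0.13, 7, 0.06]])

```text
t: 11.42
position: [0.5938, 0.052, 0.1782]
tool_rot: [-3.131, 0.004, -1.76]
ft_force: [2.8, 1.8, 1.4]
finger_gap: 0.0602
```

```bash
python3 go.py .5481 .3905 .16 195
```

```text
t 11.42 pos [0.5938 0.052  0.1782] yaw -100.86 tilt [ 0.0115  0.0014 -0.9999] q [ 0.42  0.26 -0.25  0.   -1.05  0.96] F [2.8 1.8 1.4] gap 0.0602
target [0.5481 0.3905 0.16  ] shift [-0.3237  0.1088  0.0182] turn 64.1
```

Emit:
play_rows(moves=[[-0.324, 0.109, 0.01, 64, 0.08], [-0.324, 0.109, 0.01, 64, 0.08], [-0.324, 0.109, 0.01, 64, 0.08], [-0.324, 0.109, 0.01, 64, 0.08], [-0.324, 0.109, 0.01, 64, 0.08]])

```text
t: 11.83
position: [0.5624, 0.2549, 0.1639]
tool_rot: [-3.142, 0.0, -2.37]
ft_force: [1.2, -0.2, -0.2]
finger_gap: 0.0795
```

```bash
python3 go.py .5481 .3905 .16 195
```

```text
t 11.83 pos [0.5624 0.2549 0.1639] yaw -135.78 tilt [ 2.e-04  2.e-04 -1.e+00] q [ 0.74  0.31 -0.21  0.   -1.05  0.03] F [ 1.2 -0.2 -0.2] gap 0.0795
target [0.5481 0.3905 0.16  ] shift [-0.0843  0.1072  0.004 ] turn 29.2
```

Emit:
play_rows(moves=[[-0.084, 0.107, 0.0, 29.2, 0.08], [-0.084, 0.107, 0.0, 29.2, 0.08], [-0.084, 0.107, 0.0, 29.2, 0.08], [-0.084, 0.107, 0.0, 29.2, 0.08], [-0.084, 0.107, 0.0, 29.2, 0.08]])

```text
t: 12.25
position: [0.5468, 0.3918, 0.1629]
tool_rot: [-3.141, -0.0, -2.877]
ft_force: [1.1, -0.4, -0.4]
finger_gap: 0.0799
```

```bash
python3 go.py .5481 .3905 .028 195; python3 - <<'E'
from pots import *
s=viewer.get_image("scene");t=viewer.get_image("top")
poses=pickle.load(open("poses.pkl","rb"))
montage(t,s,poses,"m1")
crop(t,190,150,290,240,"t5.png",6)
E
```

```text
t 12.25 pos [0.5468 0.3918 0.1629] yaw -164.85 tilt [-4.e-04 -4.e-04 -1.e+00] q [ 0.91  0.4  -0.08 -0.   -1.1  -0.65] F [ 1.1 -0.4 -0.4] gap 0.0799
target [0.5481 0.3905 0.028 ] shift [-0.0009 -0.0016  0.1349] turn 0.1
```

View pics/m1_scene.png

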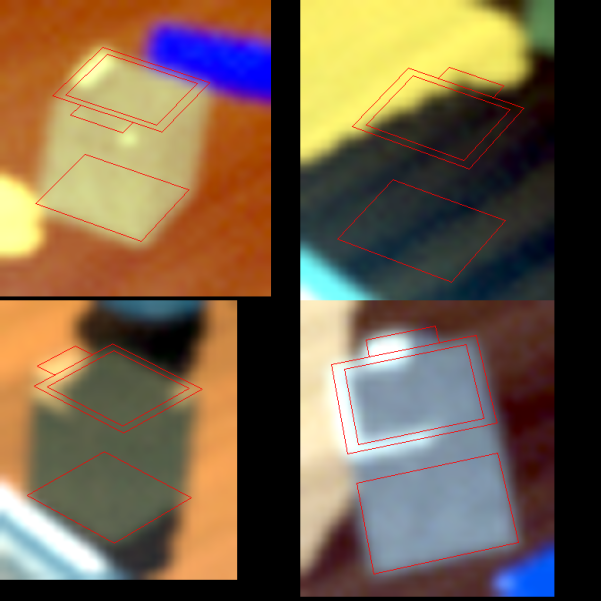

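View pics/t5.png

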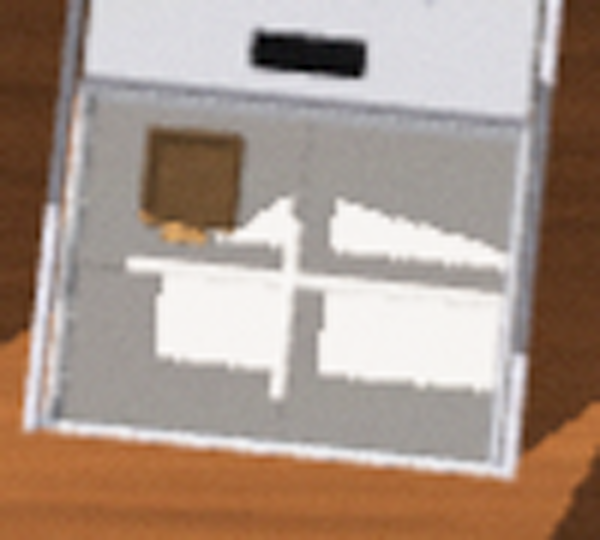

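Emit:
play_rows(moves=[[-0.001, -0.001, 0.035, 0, 0.08], [-0.001, -0.001, 0.07, 0, 0.08], [-0.001, -0.001, 0.1, 0, 0.08], [-0.001, -0.001, 0.125, 0, 0.08], [-0.001, -0.001, 0.134, 0, 0.08]])

```text
t: 12.77
position: [0.5475, 0.3842, 0.0259]
tool_rot: [-3.139, -0.005, -2.873]
ft_force: [-0.8, -1.2, -1.0]
finger_gap: 0.0798
```

Emit:
play_rows(moves=[[0, 0, 0, 0, 0.044], [0, 0, 0, 0, 0.044], [0, 0, 0, 0, 0.044], [0, 0, 0, 0, 0.044], [0, 0, 0, 0, 0.044]])

```text
t: 13.18
position: [0.5497, 0.3884, 0.0317]
tool_rot: [3.14, 0.002, -2.873]
ft_force: [0.2, 0.7, 0.2]
finger_gap: 0.0522
```

Emit:
play_rows(moves=[[0, 0, 0, 0, 0.044], [0, 0, 0, 0, 0.044], [0, 0, 0, 0, 0.044], [0, 0, 0, 0, 0.044]])

```text
t: 13.52
position: [0.5496, 0.3883, 0.0315]
tool_rot: [3.141, 0.002, -2.873]
ft_force: [-0.8, -0.4, 6.5]
finger_gap: 0.0499
```

```bash
python3 go.py .5481 .3905 .028 195
```

```text
t 13.52 pos [0.5496 0.3883 0.0315] yaw -164.6 tilt [ 0.0017  0.0014 -1.    ] q [ 0.9   0.52 -0.21  0.   -0.83 -0.64] F [-0.8 -0.4  6.5] gap 0.0499
target [0.5481 0.3905 0.028 ] shift [0.0009 0.0025 0.0035] turn 0.4
```

Emit:
play_rows(moves=[[0, 0, -0.015, 0, 0.044], [0, 0, -0.04, 0, 0.044], [0, 0, -0.07, 0, 0.044], [0, 0, -0.1, 0, 0.044], [0, 0, -0.125, 0, 0.044]])

```text
t: 13.93
position: [0.5492, 0.3879, 0.1574]
tool_rot: [3.141, 0.001, -2.873]
ft_force: [-0.3, 0.3, 0.3]
finger_gap: 0.05
```

```bash
python3 go.py g .0455 -.058 .155 85.5
```

```text
t 13.93 pos [0.5492 0.3879 0.1574] yaw -164.6 tilt [ 0.0012  0.0011 -1.    ] q [ 0.9   0.4  -0.09  0.   -1.08 -0.64] F [-0.3  0.3  0.3] gap 0.05
target [ 0.5825 -0.0989  0.155 ] shift [ 0.0971 -0.4782  0.0019] turn 109.9
```

Emit:
play_rows(moves=[[0.097, -0.478, 0, 109.9, 0.044], [0.097, -0.478, 0, 109.9, 0.044], [0.097, -0.478, 0, 109.9, 0.044], [0.097, -0.478, 0, 109.9, 0.044], [0.097, -0.478, 0, 109.9, 0.044]])

```text
t: 14.35
position: [0.5627, 0.1782, 0.1554]
tool_rot: [3.141, 0.0, 2.78]
ft_force: [0.8, -0.0, 0.1]
finger_gap: 0.0497
```

```bash
python3 go.py g .0455 -.058 .155 85.5
```

```text
t 14.35 pos [0.5627 0.1782 0.1554] yaw 159.26 tilt [ 6.e-04  5.e-04 -1.e+00] q [ 0.64  0.28 -0.28 -0.   -1.02 -1.  ] F [ 0.8 -0.   0.1] gap 0.0497
target [ 0.5825 -0.0989  0.155 ] shift [-1.166e-01 -2.521e-01  2.000e-04] turn 73.8
```

Emit:
play_rows(moves=[[-0.117, -0.252, 0, 73.8, 0.044], [-0.117, -0.252, 0, 73.8, 0.044], [-0.117, -0.252, 0, 73.8, 0.044], [-0.117, -0.252, 0, 73.8, 0.044], [-0.117, -0.252, 0, 73.8, 0.044]])

```text
t: 14.77
position: [0.5791, -0.0297, 0.1555]
tool_rot: [3.141, 0.0, 2.154]
ft_force: [0.6, 0.1, -0.4]
finger_gap: 0.0501
```

```bash
python3 go.py g .0455 -.058 .155 85.5
```

```text
t 14.77 pos [ 0.5791 -0.0297  0.1555] yaw 123.43 tilt [ 9.e-04  3.e-04 -1.e+00] q [ 0.29  0.26 -0.3  -0.   -1.01 -1.27] F [ 0.6  0.1 -0.4] gap 0.0501
target [ 0.5825 -0.0989  0.155 ] shift [-0.0596 -0.0353  0.0004] turn 37.9
```

Emit:
play_rows(moves=[[-0.06, -0.035, 0, 37.9, 0.044], [-0.06, -0.035, 0, 37.9, 0.044], [-0.06, -0.035, 0, 37.9, 0.044], [-0.06, -0.035, 0, 37.9, 0.044], [-0.06, -0.035, 0, 37.9, 0.044]])

```text
t: 15.18
position: [0.5834, -0.0982, 0.1551]
tool_rot: [3.141, -0.0, 1.527]
ft_force: [0.1, 0.5, -0.6]
finger_gap: 0.05
```

Emit:
play_rows(moves=[[0, 0, 0, 2.1, 0.044], [0, 0, 0, 2.1, 0.044], [0, 0, 0, 2.1, 0.044]])

```text
t: 15.43
position: [0.5836, -0.0972, 0.1551]
tool_rot: [3.141, -0.0, 1.5]
ft_force: [-0.9, 0.8, -0.7]
finger_gap: 0.0508
```

```bash
python3 go.py g .0455 -.058 .0435 85.5
```

```text
t 15.43 pos [ 0.5836 -0.0972  0.1551] yaw 85.95 tilt [ 3.e-04  1.e-04 -1.e+00] q [ 0.17  0.28 -0.28 -0.   -1.02 -1.81] F [-0.9  0.8 -0.7] gap 0.0508
target [ 0.5825 -0.0989  0.0435] shift [-0.0018 -0.001   0.1116] turn 0.4
```

Emit:
play_rows(moves=[[-0.002, -0.001, 0.03, 0.4, 0.044], [-0.002, -0.001, 0.06, 0.4, 0.044], [-0.002, -0.001, 0.085, 0.4, 0.044], [-0.002, -0.001, 0.1, 0.4, 0.044], [-0.002, -0.001, 0.106, 0.4, 0.044]])

```text
t: 15.85
position: [0.5808, -0.0991, 0.0463]
tool_rot: [-3.138, 0.001, 1.493]
ft_force: [0.5, 0.4, -0.8]
finger_gap: 0.05
```

Emit:
play_rows(moves=[[0, 0, 0.001, 0, 0.044], [0, 0, 0.003, 0, 0.044], [0, 0, 0.005, 0, 0.044], [0, 0, 0.006, 0, 0.044], [0, 0, 0.006, 0, 0.044]])

```text
t: 16.27
position: [0.5829, -0.0991, 0.0436]
tool_rot: [3.14, -0.0, 1.491]
ft_force: [-0.1, -1.4, -0.2]
finger_gap: 0.0499
```

```bash
python3 go.py g .0455 -.058 .0435 85.5
```

```text
t 16.27 pos [ 0.5829 -0.0991  0.0436] yaw 85.46 tilt [ 1.3e-03  2.0e-04 -1.0e+00] q [ 0.16  0.4  -0.4   0.   -0.77 -1.81] F [-0.1 -1.4 -0.2] gap 0.0499
target [ 0.5825 -0.0989  0.0435] shift [ 0.0001 -0.0004  0.0001] turn -0.0
```

Emit:
play_rows(moves=[[0, 0, 0.001, 0, 0.044], [0, 0, 0.0015, 0, 0.044], [0, 0, 0.0015, 0, 0.06], [0, 0, 0.0015, 0, 0.06], [0, 0, 0.0015, 0, 0.06]])

```text
t: 16.68
position: [0.5827, -0.0991, 0.0417]
tool_rot: [3.141, -0.0, 1.491]
ft_force: [0.2, -0.2, -0.6]
finger_gap: 0.0592
```

Emit:
play_rows(moves=[[0, 0, 0, 0, 0.06], [0, 0, -0.03, 0, 0.06], [0, 0, -0.065, 0, 0.06], [0, 0, -0.1, 0, 0.06], [0, 0, -0.13, 0, 0.06]])

```text
t: 17.1
position: [0.5827, -0.0993, 0.1735]
tool_rot: [3.141, 0.0, 1.491]
ft_force: [0.8, -0.5, -0.4]
finger_gap: 0.0602
```

```bash
python3 go.py .404 -.329 .16 250;python3 - <<'E'
from pots import *
s=viewer.get_image("scene");t=viewer.get_image("top")
poses=pickle.load(open("poses.pkl","rb"))
montage(t,s,poses,"m2")
crop(s,180,110,340,240,"s6.png",5)
E
```

```text
t 17.1 pos [ 0.5827 -0.0993  0.1735] yaw 85.45 tilt [ 7.e-04 -3.e-04 -1.e+00] q [ 0.16  0.26 -0.25  0.   -1.05 -1.81] F [ 0.8 -0.5 -0.4] gap 0.0602
target [ 0.404 -0.329  0.16 ] shift [-0.2431 -0.1599  0.0134] turn -164.5
```

View pics/s6.png

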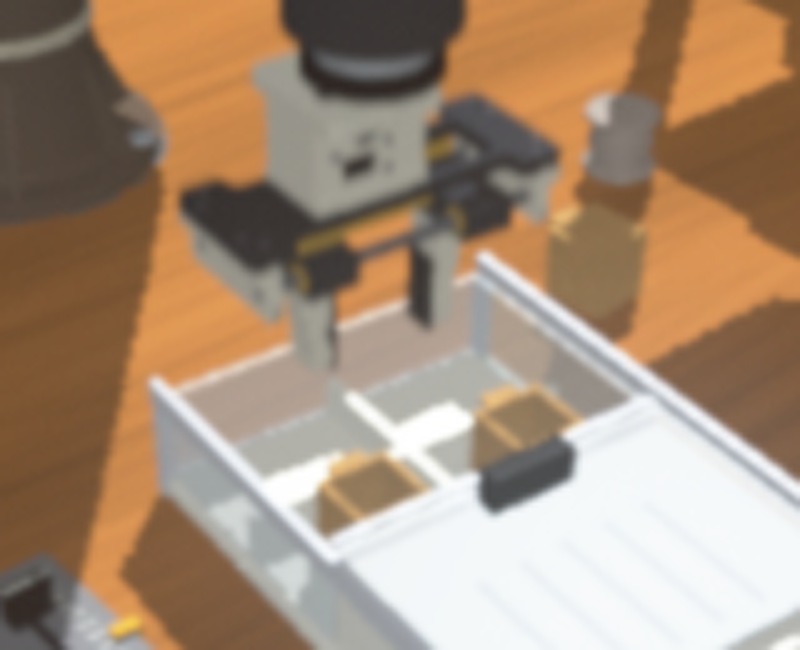

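View pics/m2_top.png

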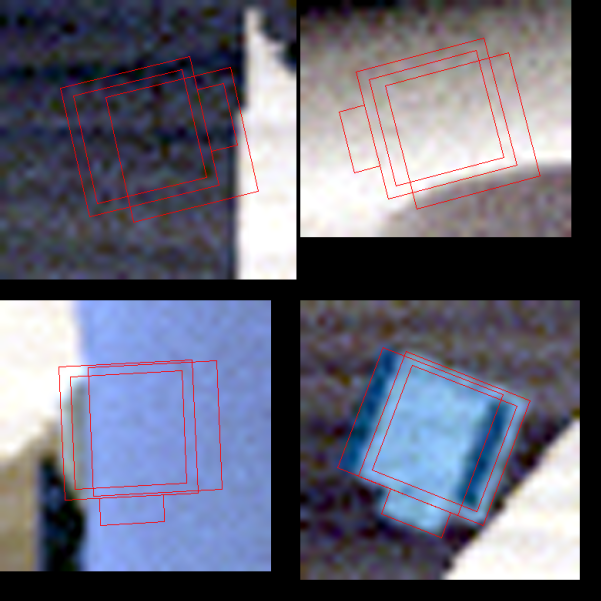

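Emit:
play_rows(moves=[[-0.243, -0.16, 0.01, 15.5, 0.07], [-0.243, -0.16, 0.01, 15.5, 0.07], [-0.243, -0.16, 0.01, 15.5, 0.07], [-0.243, -0.16, 0.01, 15.5, 0.07], [-0.243, -0.16, 0.01, 15.5, 0.07]])

```text
t: 17.62
position: [0.453, -0.2644, 0.1638]
tool_rot: [-3.141, -0.0, 1.221]
ft_force: [2.0, -1.4, -0.8]
finger_gap: 0.0698
```

```bash
python3 go.py .404 -.329 .14 70
```

```text
t 17.62 pos [ 0.453  -0.2644  0.1638] yaw 69.97 tilt [-2.e-04  1.e-04 -1.e+00] q [-0.15  0.16 -0.41 -0.   -1.   -1.77] F [ 2.  -1.4 -0.8] gap 0.0698
target [ 0.404 -0.329  0.14 ] shift [-0.0775 -0.0239  0.0238] turn -0.0
```

Emit:
play_rows(moves=[[-0.04, -0.012, 0.01, 0, 0.07], [-0.0775, -0.024, 0.02, 0, 0.07], [-0.0775, -0.024, 0.024, 0, 0.07], [-0.0775, -0.024, 0.024, 0, 0.07]])

```text
t: 17.95
position: [0.403, -0.3291, 0.1387]
tool_rot: [-3.139, -0.0, 1.216]
ft_force: [1.3, 0.1, -0.0]
finger_gap: 0.0702
```

Emit:
play_rows(moves=[[0, 0, 0.0, 0, 0.07], [0, 0, 0.0, 0, 0.07]])

```text
t: 18.12
position: [0.4062, -0.3276, 0.1404]
tool_rot: [3.141, 0.0, 1.222]
ft_force: [0.8, -0.8, -0.2]
finger_gap: 0.0703
```

```bash
python3 go.py .404 -.329 .028 70
```

```text
t 18.12 pos [ 0.4062 -0.3276  0.1404] yaw 69.99 tilt [ 4.e-04 -2.e-04 -1.e+00] q [-0.3   0.18 -0.44  0.   -0.94 -1.62] F [ 0.8 -0.8 -0.2] gap 0.0703
target [ 0.404 -0.329  0.028] shift [-0.002  -0.0016  0.1124] turn -0.0
```

Emit:
play_rows(moves=[[-0.002, -0.001, 0.03, 0, 0.07], [-0.002, -0.001, 0.06, 0, 0.07], [-0.002, -0.001, 0.09, 0, 0.07], [-0.002, -0.001, 0.108, 0, 0.07], [-0.002, -0.001, 0.112, 0, 0.07]])

```text
t: 18.53
position: [0.403, -0.3277, 0.0254]
tool_rot: [-3.137, -0.0, 1.222]
ft_force: [-1.1, 0.4, -0.4]
finger_gap: 0.0698
```

Emit:
play_rows(moves=[[0, 0, 0, 0, 0.044], [0, 0, 0, 0, 0.044], [0, 0, 0, 0, 0.044], [0, 0, 0, 0, 0.044], [0, 0, 0, 0, 0.044]])

```text
t: 18.95
position: [0.4051, -0.3298, 0.0297]
tool_rot: [3.138, -0.0, 1.221]
ft_force: [0.0, 3.5, 6.9]
finger_gap: 0.0502
```

Emit:
play_rows(moves=[[0, 0, 0, 0, 0.044], [0, 0, 0, 0, 0.044], [0, 0, 0, 0, 0.044]])

```text
t: 19.2
position: [0.4051, -0.3298, 0.0297]
tool_rot: [3.138, -0.0, 1.221]
ft_force: [1.8, 3.0, 6.4]
finger_gap: 0.0497
```

```bash
python3 go.py .404 -.329 .028 70
```

```text
t 19.2 pos [ 0.4051 -0.3298  0.0297] yaw 69.96 tilt [ 0.003 -0.001 -1.   ] q [-0.31  0.33 -0.56  0.   -0.68 -1.61] F [1.8 3.  6.4] gap 0.0497
target [ 0.404 -0.329  0.028] shift [ 0.0004 -0.0013  0.0017] turn -0.0
```

Emit:
play_rows(moves=[[0, 0, -0.015, 0, 0.044], [0, 0, -0.04, 0, 0.044], [0, 0, -0.07, 0, 0.044], [0, 0, -0.1, 0, 0.044], [0, 0, -0.125, 0, 0.044]])

```text
t: 19.62
position: [0.4039, -0.3298, 0.1559]
tool_rot: [3.139, 0.0, 1.221]
ft_force: [0.4, 0.2, -1.2]
finger_gap: 0.0501
```

```bash
python3 go.py g -.041 -.058 .155 85.5
```

```text
t 19.62 pos [ 0.4039 -0.3298  0.1559] yaw 69.94 tilt [ 1.9e-03 -9.0e-04 -1.0e+00] q [-0.31  0.17 -0.43  0.   -0.98 -1.61] F [ 0.4  0.2 -1.2] gap 0.0501
target [ 0.4963 -0.0921  0.155 ] shift [0.2549 0.0052 0.0009] turn -15.6
```

Emit:
play_rows(moves=[[0.255, 0.005, 0, -15.6, 0.044], [0.255, 0.005, 0, -15.6, 0.044], [0.255, 0.005, 0, -15.6, 0.044], [0.255, 0.005, 0, -15.6, 0.044], [0.255, 0.005, 0, -15.6, 0.044]])

```text
t: 20.03
position: [0.4793, -0.1336, 0.1542]
tool_rot: [3.14, -0.0, 1.492]
ft_force: [1.1, -2.3, -0.7]
finger_gap: 0.0499
```

```bash
python3 go.py g -.041 -.058 .155 85.5
```

```text
t 20.03 pos [ 0.4793 -0.1336  0.1542] yaw 85.51 tilt [ 1.8e-03  2.0e-04 -1.0e+00] q [ 0.12  0.13 -0.48  0.   -0.97 -1.77] F [ 1.1 -2.3 -0.7] gap 0.0499
target [ 0.4963 -0.0921  0.155 ] shift [ 0.0427  0.0137 -0.0008] turn 0.0
```

Emit:
play_rows(moves=[[0.025, 0.008, 0, 0, 0.044], [0.043, 0.0137, 0, 0, 0.044], [0.043, 0.0137, 0, 0, 0.044], [0.043, 0.0137, 0, 0, 0.044], [0.043, 0.0137, 0, 0, 0.044]])

```text
t: 20.45
position: [0.4957, -0.0936, 0.1534]
tool_rot: [3.141, -0.0, 1.493]
ft_force: [-0.1, -0.7, -0.2]
finger_gap: 0.0499
```

Emit:
play_rows(moves=[[0, 0, 0, 0, 0.044], [0, 0, 0, 0, 0.044]])

```text
t: 20.62
position: [0.4957, -0.0943, 0.1533]
tool_rot: [3.142, -0.0, 1.492]
ft_force: [-0.4, 0.5, -1.4]
finger_gap: 0.0501
```

```bash
python3 go.py g -.041 -.058 .0417 85.5
```

```text
t 20.62 pos [ 0.4957 -0.0943  0.1533] yaw 85.47 tilt [ 1.e-04 -0.e+00 -1.e+00] q [ 0.2   0.14 -0.46  0.   -0.97 -1.85] F [-0.4  0.5 -1.4] gap 0.0501
target [ 0.4963 -0.0921  0.0417] shift [0.0022 0.0004 0.1116] turn -0.0
```

Emit:
play_rows(moves=[[0.002, 0, 0.03, 0, 0.044], [0.002, 0, 0.06, 0, 0.044], [0.002, 0, 0.085, 0, 0.044], [0.002, 0, 0.1, 0, 0.044], [0.002, 0, 0.106, 0, 0.044]])

```text
t: 21.03
position: [0.4943, -0.0925, 0.0449]
tool_rot: [-3.138, 0.001, 1.491]
ft_force: [-0.4, 0.7, 0.1]
finger_gap: 0.05
```

Emit:
play_rows(moves=[[0, 0, 0.001, 0, 0.044], [0, 0, 0.003, 0, 0.044], [0, 0, 0.005, 0, 0.044], [0, 0, 0.006, 0, 0.044], [0, 0, 0.006, 0, 0.044]])

```text
t: 21.45
position: [0.4966, -0.0914, 0.0418]
tool_rot: [3.14, -0.0, 1.493]
ft_force: [0.2, -0.4, -0.0]
finger_gap: 0.0496
```

```bash
python3 go.py g -.041 -.058 .0417 85.5
```

```text
t 21.45 pos [ 0.4966 -0.0914  0.0418] yaw 85.54 tilt [ 1.3e-03  3.0e-04 -1.0e+00] q [ 0.21  0.29 -0.59  0.   -0.69 -1.86] F [ 0.2 -0.4 -0. ] gap 0.0496
target [ 0.4963 -0.0921  0.0417] shift [-0.0007 -0.0003  0.0001] turn 0.0
```

Emit:
play_rows(moves=[[0, 0, 0.001, 0, 0.044], [0, 0, 0.0015, 0, 0.044], [0, 0, 0.0015, 0, 0.06], [0, 0, 0.0015, 0, 0.06], [0, 0, 0.0015, 0, 0.06]])

```text
t: 21.87
position: [0.4964, -0.0914, 0.04]
tool_rot: [3.141, -0.0, 1.493]
ft_force: [0.1, -0.1, 0.1]
finger_gap: 0.0593
```

Emit:
play_rows(moves=[[0, 0, 0, 0, 0.06], [0, 0, -0.03, 0, 0.06], [0, 0, -0.065, 0, 0.06], [0, 0, -0.1, 0, 0.06], [0, 0, -0.13, 0, 0.06]])

```text
t: 22.28
position: [0.4963, -0.0915, 0.1719]
tool_rot: [3.141, 0.0, 1.493]
ft_force: [0.6, 0.7, 0.3]
finger_gap: 0.0601
```

```bash
python3 go.py .449 .2156 .16 94;python3 - <<'E'
from pots import *
s=viewer.get_image("scene");t=viewer.get_image("top")
poses=pickle.load(open("poses.pkl","rb"))
montage(t,s,poses,"m3")
crop(s,180,110,340,240,"s7.png",5)
E
```

```text
t 22.28 pos [ 0.4963 -0.0915  0.1719] yaw 85.56 tilt [ 7.e-04 -2.e-04 -1.e+00] q [ 0.21  0.12 -0.44  0.   -1.01 -1.86] F [0.6 0.7 0.3] gap 0.0601
target [0.449  0.2156 0.16  ] shift [ 0.3026 -0.071   0.0118] turn -8.4
```

View pics/s7.png

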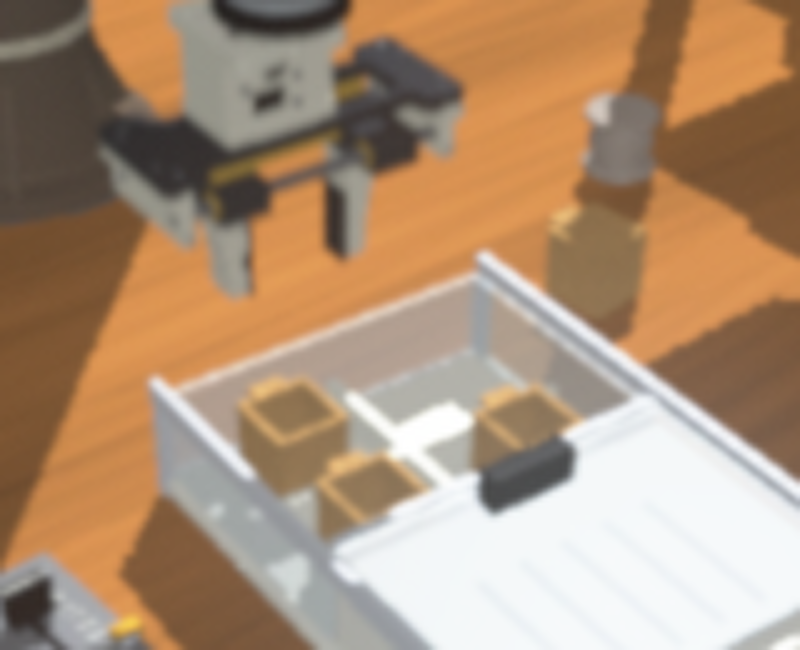

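View pics/m3_scene.png

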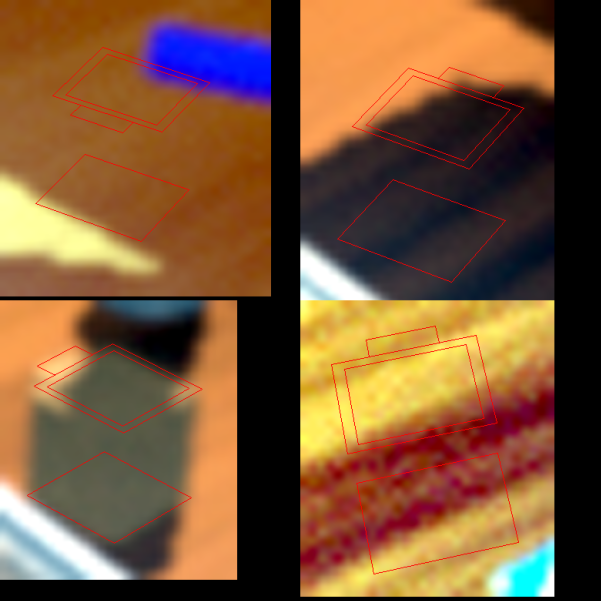

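Emit:
play_rows(moves=[[0.303, -0.071, 0.005, -8.4, 0.075], [0.303, -0.071, 0.005, -8.4, 0.075], [0.303, -0.071, 0.005, -8.4, 0.075], [0.303, -0.071, 0.005, -8.4, 0.075], [0.303, -0.071, 0.005, -8.4, 0.075]])

```text
t: 22.8
position: [0.4638, 0.116, 0.1663]
tool_rot: [3.141, -0.0, 1.639]
ft_force: [0.6, 1.0, 0.4]
finger_gap: 0.0745
```

```bash
python3 go.py .449 .2156 .15 94
```

```text
t 22.8 pos [0.4638 0.116  0.1663] yaw 93.91 tilt [ 2.e-04  2.e-04 -1.e+00] q [ 0.66  0.08 -0.5  -0.   -0.99 -2.16] F [0.6 1.  0.4] gap 0.0745
target [0.449  0.2156 0.15  ] shift [ 0.1004 -0.008   0.0163] turn -0.1
```

Emit:
play_rows(moves=[[0.04, -0.003, 0.005, 0, 0.075], [0.075, -0.006, 0.01, 0, 0.075], [0.1, -0.008, 0.016, 0, 0.075], [0.1, -0.008, 0.016, 0, 0.075], [0.1, -0.008, 0.016, 0, 0.075]])

```text
t: 23.22
position: [0.449, 0.2146, 0.1496]
tool_rot: [-3.14, 0.001, 1.642]
ft_force: [-1.0, -0.2, -0.3]
finger_gap: 0.0753
```

Emit:
play_rows(moves=[[0, 0, 0.0, 0, 0.075], [0, 0, 0.0, 0, 0.075]])

```text
t: 23.38
position: [0.4497, 0.2129, 0.1503]
tool_rot: [-3.141, 0.0, 1.639]
ft_force: [0.2, -0.4, 0.2]
finger_gap: 0.0749
```

```bash
python3 go.py .449 .2156 .028 94
```

```text
t 23.38 pos [0.4497 0.2129 0.1503] yaw 93.9 tilt [-2.e-04 -2.e-04 -1.e+00] q [ 0.84  0.13 -0.48 -0.   -0.96 -2.34] F [ 0.2 -0.4  0.2] gap 0.0749
target [0.449  0.2156 0.028 ] shift [ 0.0028 -0.0005  0.1223] turn -0.1
```

Emit:
play_rows(moves=[[0.002, 0, 0.03, 0, 0.075], [0.002, 0, 0.06, 0, 0.075], [0.002, 0, 0.09, 0, 0.075], [0.002, 0, 0.112, 0, 0.075], [0.002, 0, 0.121, 0, 0.075]])

```text
t: 23.8
position: [0.4485, 0.2132, 0.0268]
tool_rot: [-3.138, 0.003, 1.637]
ft_force: [-0.8, -1.2, -0.5]
finger_gap: 0.0749
```

Emit:
play_rows(moves=[[0, 0, 0, 0, 0.044], [0, 0, 0, 0, 0.044], [0, 0, 0, 0, 0.044], [0, 0, 0, 0, 0.044], [0, 0, 0, 0, 0.044]])

```text
t: 24.22
position: [0.4504, 0.2163, 0.0308]
tool_rot: [3.14, -0.002, 1.64]
ft_force: [-0.6, -0.2, 4.8]
finger_gap: 0.0503
```

Emit:
play_rows(moves=[[0, 0, 0, 0, 0.044], [0, 0, 0, 0, 0.044], [0, 0, 0, 0, 0.044]])

```text
t: 24.47
position: [0.4504, 0.2163, 0.0308]
tool_rot: [3.14, -0.001, 1.64]
ft_force: [-0.5, -1.2, 7.0]
finger_gap: 0.0502
```

```bash
python3 go.py .449 .2156 .028 94
```

```text
t 24.47 pos [0.4504 0.2163 0.0308] yaw 93.98 tilt [ 0.0019  0.0015 -1.    ] q [ 0.84  0.3  -0.61  0.   -0.66 -2.34] F [-0.5 -1.2  7. ] gap 0.0502
target [0.449  0.2156 0.028 ] shift [-0.0006 -0.0014  0.0028] turn -0.0
```

Emit:
play_rows(moves=[[0, 0, -0.015, 0, 0.044], [0, 0, -0.04, 0, 0.044], [0, 0, -0.07, 0, 0.044], [0, 0, -0.1, 0, 0.044], [0, 0, -0.125, 0, 0.044]])

```text
t: 24.88
position: [0.4497, 0.2159, 0.157]
tool_rot: [3.14, -0.001, 1.64]
ft_force: [0.4, 0.8, -0.1]
finger_gap: 0.0503
```

```bash
python3 go.py g -.041 .058 .155 85.5
```

```text
t 24.88 pos [0.4497 0.2159 0.157 ] yaw 93.97 tilt [ 0.0015  0.0014 -1.    ] q [ 0.84  0.13 -0.47  0.   -0.97 -2.34] F [ 0.4  0.8 -0.1] gap 0.0503
target [0.5054 0.0235 0.155 ] shift [-0.1957  0.0422  0.0018] turn 8.5
```

Emit:
play_rows(moves=[[-0.196, 0.042, 0, 8.5, 0.044], [-0.196, 0.042, 0, 8.5, 0.044], [-0.196, 0.042, 0, 8.5, 0.044], [-0.196, 0.042, 0, 8.5, 0.044], [-0.196, 0.042, 0, 8.5, 0.044]])

```text
t: 25.3
position: [0.5051, 0.0209, 0.1552]
tool_rot: [3.14, -0.001, 1.492]
ft_force: [1.0, 0.2, -0.0]
finger_gap: 0.0503
```

Emit:
play_rows(moves=[[0, 0, 0, 0, 0.044], [0, 0, 0, 0, 0.044]])

```text
t: 25.47
position: [0.5051, 0.0213, 0.1546]
tool_rot: [3.141, -0.0, 1.488]
ft_force: [-0.4, 0.3, -1.0]
finger_gap: 0.0502
```

```bash
python3 go.py g -.041 .058 .043 85.5
```

```text
t 25.47 pos [0.5051 0.0213 0.1546] yaw 85.23 tilt [ 4.e-04  3.e-04 -1.e+00] q [ 0.43  0.14 -0.46 -0.   -0.97 -2.09] F [-0.4  0.3 -1. ] gap 0.0502
target [0.5054 0.0235 0.043 ] shift [2.200e-03 1.000e-04 1.116e-01] turn -0.3
```

Emit:
play_rows(moves=[[0.002, 0, 0.03, -0.3, 0.044], [0.002, 0, 0.06, -0.3, 0.044], [0.002, 0, 0.085, -0.3, 0.044], [0.002, 0, 0.1, -0.3, 0.044], [0.002, 0, 0.106, -0.3, 0.044]])

```text
t: 25.88
position: [0.5035, 0.0256, 0.0463]
tool_rot: [-3.139, 0.001, 1.498]
ft_force: [-0.2, 1.2, 0.2]
finger_gap: 0.0502
```

Emit:
play_rows(moves=[[0, 0, 0.001, 0, 0.044], [0, 0, 0.003, 0, 0.044], [0, 0, 0.005, 0, 0.044], [0, 0, 0.006, 0, 0.044], [0, 0, 0.006, 0, 0.044]])

```text
t: 26.3
position: [0.5055, 0.0253, 0.043]
tool_rot: [3.14, -0.001, 1.497]
ft_force: [0.4, -1.0, -0.7]
finger_gap: 0.0503
```

```bash
python3 go.py g -.041 .058 .043 85.5
```

```text
t 26.3 pos [0.5055 0.0253 0.043 ] yaw 85.75 tilt [ 1.2e-03  6.0e-04 -1.0e+00] q [ 0.44  0.29 -0.59  0.   -0.7  -2.08] F [ 0.4 -1.  -0.7] gap 0.0503
target [0.5054 0.0235 0.043 ] shift [-0.0017 -0.     -0.    ] turn 0.2
```

Emit:
play_rows(moves=[[-0.001, 0, 0.001, 0, 0.044], [-0.001, 0, 0.0015, 0, 0.044], [-0.001, 0, 0.0015, 0, 0.06], [-0.001, 0, 0.0015, 0, 0.06], [-0.001, 0, 0.0015, 0, 0.06]])

```text
t: 26.72
position: [0.5052, 0.024, 0.0411]
tool_rot: [3.141, -0.0, 1.496]
ft_force: [-0.1, -0.1, -0.4]
finger_gap: 0.0594
```

Emit:
play_rows(moves=[[0, 0, 0, 0, 0.06], [0, 0, -0.03, 0, 0.06], [0, 0, -0.065, 0, 0.06], [0, 0, -0.1, 0, 0.06], [0, 0, -0.13, 0, 0.06]])

```text
t: 27.13
position: [0.5051, 0.0238, 0.173]
tool_rot: [3.141, 0.0, 1.497]
ft_force: [1.0, 1.0, -0.2]
finger_gap: 0.0599
```

```bash
python3 go.py g .115 0 .16 175.5
```

```text
t 27.13 pos [0.5051 0.0238 0.173 ] yaw 85.75 tilt [ 6.e-04 -1.e-04 -1.e+00] q [ 0.44  0.12 -0.43  0.   -1.01 -2.08] F [ 1.   1.  -0.2] gap 0.0599
target [ 0.6563 -0.0465  0.16  ] shift [-0.0589  0.156   0.0131] turn -89.7
```

Emit:
play_rows(moves=[[-0.059, 0.156, 0.0, -89.7, 0.06], [-0.059, 0.156, 0.0, -89.7, 0.06], [-0.059, 0.156, 0.0, -89.7, 0.06], [-0.059, 0.156, 0.0, -89.7, 0.06], [-0.059, 0.156, 0.0, -89.7, 0.06]])

```text
t: 27.55
position: [0.661, -0.0494, 0.1687]
tool_rot: [-3.14, 0.001, 2.122]
ft_force: [-0.2, 0.0, 0.7]
finger_gap: 0.0601
```

Emit:
play_rows(moves=[[0, 0, 0, -54, 0.06], [0, 0, 0, -54, 0.06], [0, 0, 0, -54, 0.06], [0, 0, 0, -54, 0.06], [0, 0, 0, -54, 0.06]])

```text
t: 27.97
position: [0.656, -0.0467, 0.1703]
tool_rot: [-3.141, -0.001, 2.749]
ft_force: [0.1, 0.5, 0.8]
finger_gap: 0.0603
```

```bash
python3 go.py g .115 0 .16 175.5; python3 - <<'E'
from pots import *
s=viewer.get_image("scene");t=viewer.get_image("top")
crop(s,180,130,330,240,"s8.png",5)
crop(t,190,150,290,240,"t8.png",7)
E
```

```text
t 27.97 pos [ 0.656  -0.0467  0.1703] yaw 157.49 tilt [-9.e-04 -2.e-04 -1.e+00] q [ 0.22  0.37 -0.1  -0.   -1.1  -0.62] F [0.1 0.5 0.8] gap 0.0603
target [ 0.6563 -0.0465  0.16  ] shift [-0.0002  0.0002  0.0103] turn -18.0
```

View pics/s8.png

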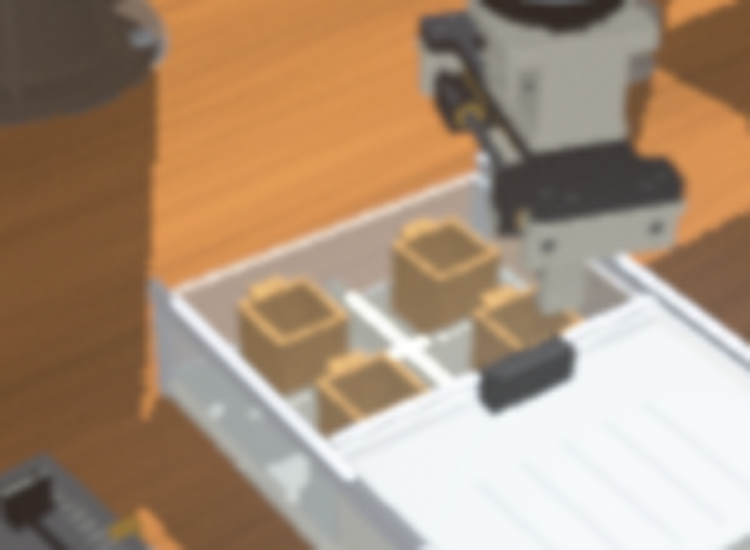

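View pics/t8.png

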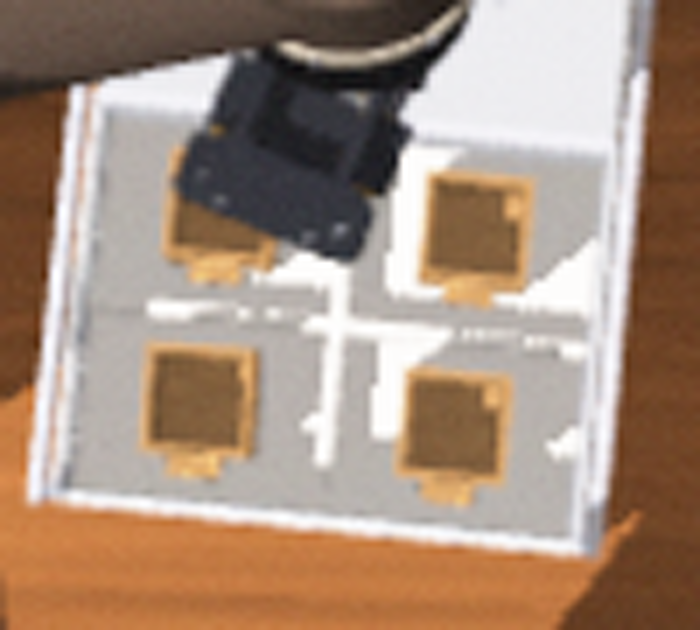

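```bash
python3 - <<'E'
from pots import *
t=viewer.get_image("top")
GO=np.array([.5417,-.0375]);GY=np.radians(-4.5);L=[]
for x,y in ((.048,.058),(.048,-.058),(-.042,-.058),(-.042,.058)):
    o=rt(GO,GY,[(x,y,0)])[0]; L+=[proj(t,l) for i,l in enumerate(potlines(o[:2],GY,.012)) if i!=2]
crop(t,195,165,285,235,"t9.png",8,L)
E
```

```text
(no output)
```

View pics/t9.png

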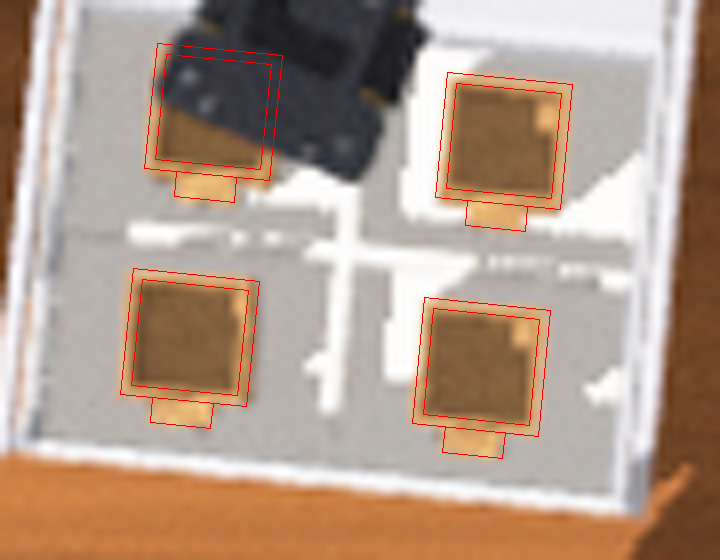

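Emit:
play_rows(moves=[[0, 0, 0, -18, 0.06], [0, 0, 0.0, -18, 0.06], [0, 0, 0.0, -18, 0.06], [0, 0, 0.0, -18, 0.06], [0, 0, 0.0, -18, 0.06]])

```text
t: 28.53
position: [0.6561, -0.0465, 0.1708]
tool_rot: [-3.142, -0.0, 3.052]
ft_force: [-0.9, -0.2, 0.3]
finger_gap: 0.0601
```

```bash
python3 go.py g .115 0 .09 175.5
```

```text
t 28.53 pos [ 0.6561 -0.0465  0.1708] yaw 174.84 tilt [-2.e-04  0.e+00 -1.e+00] q [ 0.23  0.37 -0.1  -0.   -1.1  -0.32] F [-0.9 -0.2  0.3] gap 0.0601
target [ 0.6563 -0.0465  0.09  ] shift [-0.0002 -0.      0.0808] turn -0.7
```

Emit:
play_rows(moves=[[0, 0, 0.02, -0.7, 0.06], [0, 0, 0.045, -0.7, 0.06], [0, 0, 0.065, -0.7, 0.06], [0, 0, 0.078, -0.7, 0.06], [0, 0, 0.08, -0.7, 0.06]])

```text
t: 28.95
position: [0.6543, -0.0466, 0.0878]
tool_rot: [-3.141, -0.005, 3.064]
ft_force: [-0.1, 0.3, 0.6]
finger_gap: 0.06
```

Emit:
play_rows(moves=[[0, 0, 0, 0, 0.01], [0, 0, 0, 0, 0.01], [0, 0, 0, 0, 0.01], [0, 0, 0, 0, 0.01], [0, 0, 0, 0, 0.01]])

```text
t: 29.37
position: [0.6567, -0.0463, 0.0919]
tool_rot: [3.141, 0.002, 3.069]
ft_force: [-0.7, 0.7, -1.0]
finger_gap: 0.0323
```

Emit:
play_rows(moves=[[0, 0, 0, 0, 0.01], [0, 0, 0, 0, 0.01], [0, 0, 0, 0, 0.01], [0, 0, 0, 0, 0.01], [0, 0, 0, 0, 0.01]])

```text
t: 29.78
position: [0.6558, -0.0464, 0.0912]
tool_rot: [-3.142, -0.0, 3.069]
ft_force: [-4.7, 1.2, 5.3]
finger_gap: 0.0179
```

```bash
python3 go.py g -.065 0 .09 175.5
```

```text
t 29.78 pos [ 0.6558 -0.0464  0.0912] yaw 175.85 tilt [-5.e-04  0.e+00 -1.e+00] q [ 0.23  0.44 -0.19 -0.   -0.94 -0.3 ] F [-4.7  1.2  5.3] gap 0.0179
target [ 0.4769 -0.0324  0.09  ] shift [0.1795 0.001  0.0013] turn 0.4
```

Emit:
play_rows(moves=[[0.015, 0.0, 0, 0, 0.01], [0.04, 0.0, 0, 0, 0.01], [0.065, 0, 0, 0, 0.01], [0.09, 0, 0, 0, 0.01], [0.11, 0, 0, 0, 0.01]])

```text
t: 30.2
position: [0.5466, -0.0378, 0.0911]
tool_rot: [3.14, 0.003, 3.069]
ft_force: [3.1, 4.0, -0.9]
finger_gap: 0.0183
```

Emit:
play_rows(moves=[[0.02, 0.0, 0, 0, 0.01], [0.04, 0.0, 0, 0, 0.01], [0.055, 0, 0, 0, 0.01], [0.066, 0, 0, 0, 0.01], [0.067, 0, 0, 0, 0.01]])

```text
t: 30.62
position: [0.479, -0.0325, 0.0911]
tool_rot: [3.139, 0.002, 3.069]
ft_force: [-0.1, 6.1, -0.8]
finger_gap: 0.0182
```

```bash
python3 go.py g -.065 0 .09 175.5
```

```text
t 30.62 pos [ 0.479  -0.0325  0.0911] yaw 175.85 tilt [ 0.0022  0.0022 -1.    ] q [ 0.34  0.18 -0.59 -0.   -0.8  -0.41] F [-0.1  6.1 -0.8] gap 0.0182
target [ 0.4769 -0.0324  0.09  ] shift [ 0.0021 -0.0001  0.0011] turn 0.3
```

Emit:
play_rows(moves=[[0.002, 0.0, 0, 0, 0.01], [0.004, 0.0, 0, 0, 0.01], [0.005, 0, 0, 0, 0.01], [0.005, 0, 0, 0, 0.01]])

```text
t: 30.95
position: [0.4763, -0.0323, 0.0911]
tool_rot: [3.14, 0.003, 3.069]
ft_force: [2.4, 4.6, -2.7]
finger_gap: 0.0181
```

```bash
python3 go.py g -.065 0 .09 175.5
```

```text
t 30.95 pos [ 0.4763 -0.0323  0.0911] yaw 175.87 tilt [ 0.0034  0.0015 -1.    ] q [ 0.35  0.17 -0.6  -0.   -0.8  -0.42] F [ 2.4  4.6 -2.7] gap 0.0181
target [ 0.4769 -0.0324  0.09  ] shift [-0.0006 -0.0001  0.0011] turn 0.4
```

Emit:
play_rows(moves=[[0.002, 0.0, 0, 0, 0.01], [0.003, 0.0, 0, 0, 0.01], [0.003, 0, 0, 0, 0.01]])

```text
t: 31.2
position: [0.4763, -0.0322, 0.0914]
tool_rot: [3.14, 0.008, 3.07]
ft_force: [14.8, -2.0, -13.7]
finger_gap: 0.018
```

Emit:
play_rows(moves=[[-0.004, 0, 0, 0, 0.018], [-0.004, 0, 0, 0, 0.05], [-0.004, 0, 0, 0, 0.05], [-0.004, 0, 0, 0, 0.05], [-0.004, 0, 0, 0, 0.05]])

```text
t: 31.62
position: [0.4754, -0.0336, 0.0907]
tool_rot: [-3.141, -0.0, 3.069]
ft_force: [-0.0, 0.4, 0.2]
finger_gap: 0.0394
```

Emit:
play_rows(moves=[[0, 0, 0, 0, 0.05], [0, 0, -0.03, 0, 0.05], [0, 0, -0.065, 0, 0.05], [0, 0, -0.08, 0, 0.05], [0, 0, -0.08, 0, 0.05]])

```text
t: 32.03
position: [0.478, -0.033, 0.1749]
tool_rot: [3.14, 0.007, 3.07]
ft_force: [0.3, -0.5, 0.1]
finger_gap: 0.0502
```

```bash
python3 go.py .529 -.300 .16 181.7
```

```text
t 32.03 pos [ 0.478  -0.033   0.1749] yaw 175.9 tilt [ 0.0067  0.0011 -1.    ] q [ 0.34  0.07 -0.49  0.   -1.   -0.42] F [ 0.3 -0.5  0.1] gap 0.0502
target [ 0.529 -0.3    0.16 ] shift [-0.0699 -0.2627  0.0149] turn -5.8
```

Emit:
play_rows(moves=[[-0.07, -0.263, 0, -5.8, 0.05], [-0.07, -0.263, 0, -5.8, 0.05], [-0.07, -0.263, 0, -5.8, 0.05], [-0.07, -0.263, 0, -5.8, 0.05], [-0.07, -0.263, 0, -5.8, 0.05]])

```text
t: 32.45
position: [0.5139, -0.2374, 0.1705]
tool_rot: [3.141, -0.0, -3.112]
ft_force: [1.1, 1.7, 0.2]
finger_gap: 0.0498
```

```bash
python3 go.py .529 -.300 .16 181.7; python3 - <<'E'
from pots import *
s=avg("scene",3);t=avg("top",3)
save(t,"t10.png")
w=(160,215,224,270); crop(stretch(s,*w),*w,"hcs2.png",11)
crop(s,180,120,340,250,"s10.png",5)
E
```

```text
t 32.45 pos [ 0.5139 -0.2374  0.1705] yaw -178.31 tilt [-2.e-04  1.e-04 -1.e+00] q [-0.09  0.22 -0.31 -0.   -1.04  0.12] F [1.1 1.7 0.2] gap 0.0498
target [ 0.529 -0.3    0.16 ] shift [-0.0132 -0.063   0.0105] turn -0.0
```

View pics/s10.png

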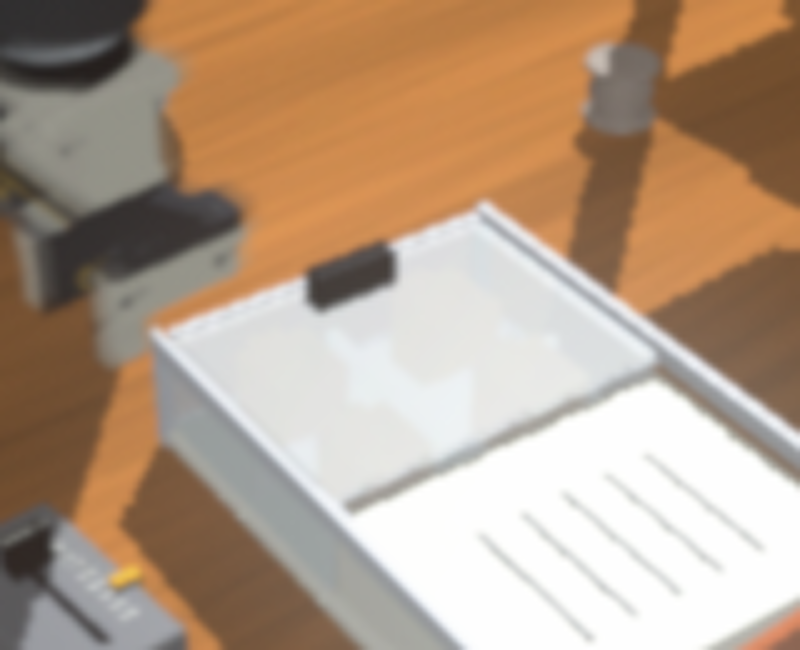

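View pics/t10.png

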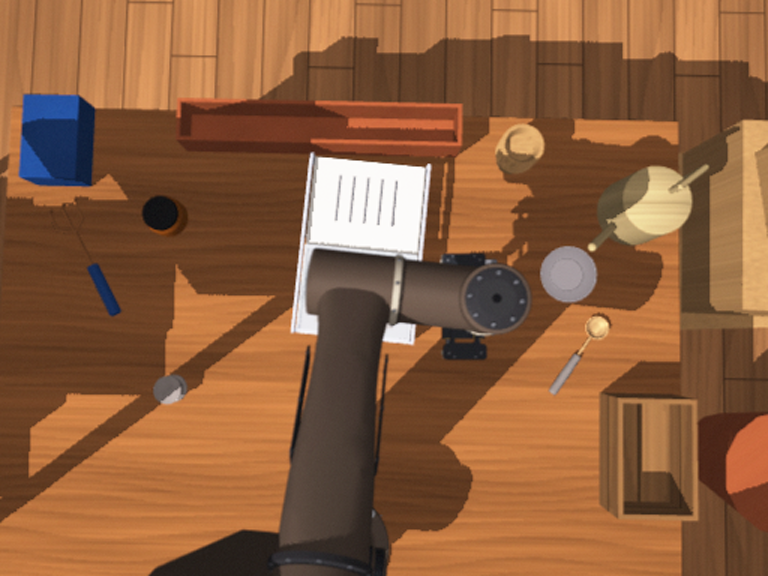

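Emit:
play_rows(moves=[[-0.008, -0.035, 0.01, 0, 0.045], [-0.013, -0.063, 0.03, 0, 0.045], [-0.013, -0.063, 0.05, 0, 0.045], [-0.013, -0.063, 0.06, 0, 0.045], [-0.013, -0.063, 0.06, 0, 0.045]])

```text
t: 33.17
position: [0.5273, -0.2965, 0.1083]
tool_rot: [3.14, -0.004, -3.112]
ft_force: [-1.3, 1.0, -0.4]
finger_gap: 0.0449
```

Emit:
play_rows(moves=[[0, 0, 0, 0, 0.045], [0, 0, 0, 0, 0.045]])

```text
t: 33.33
position: [0.5298, -0.2973, 0.1123]
tool_rot: [-3.141, 0.002, -3.111]
ft_force: [0.5, 0.2, 0.2]
finger_gap: 0.0449
```

```bash
python3 go.py .529 -.300 .05 181.7; python3 - <<'E'
from pots import *
s=avg("scene",2)
w=(150,195,230,270); crop(s,*w,"hcs3.png",9)
E
```

```text
t 33.33 pos [ 0.5298 -0.2973  0.1123] yaw -178.23 tilt [ 1.6e-03 -7.0e-04 -1.0e+00] q [-0.19  0.34 -0.29  0.   -0.93  0.22] F [0.5 0.2 0.2] gap 0.0449
target [ 0.529 -0.3    0.05 ] shift [ 0.001  -0.0027  0.0623] turn 0.1
```

View pics/hcs3.png

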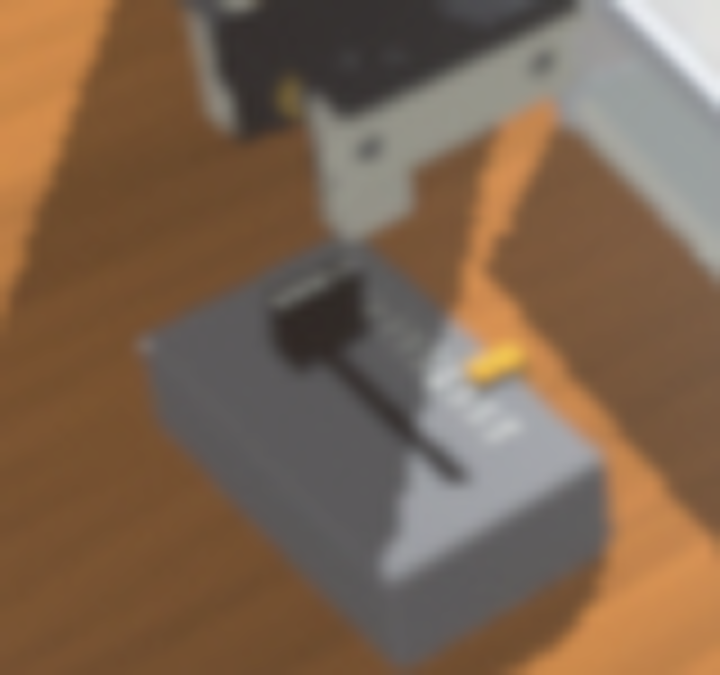

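Emit:
play_rows(moves=[[0.001, -0.003, 0.015, 0, 0.045], [0.001, -0.003, 0.03, 0, 0.045], [0.001, -0.003, 0.045, 0, 0.045], [0.001, -0.003, 0.055, 0, 0.045], [0.001, -0.003, 0.058, 0, 0.045]])

```text
t: 33.85
position: [0.5276, -0.3007, 0.052]
tool_rot: [3.141, -0.001, -3.112]
ft_force: [1.0, 0.5, -0.4]
finger_gap: 0.0447
```

Emit:
play_rows(moves=[[0, 0, 0, 0, 0.008], [0, 0, 0, 0, 0.008], [0, 0, 0, 0, 0.008], [0, 0, 0, 0, 0.008], [0, 0, 0, 0, 0.008]], squeeze=6)

```text
t: 34.27
position: [0.5285, -0.3013, 0.0536]
tool_rot: [-3.141, 0.001, -3.113]
ft_force: [-0.1, 0.5, -0.1]
finger_gap: 0.0174
```

Emit:
play_rows(moves=[[0, 0, 0, 0, 0.008], [0, 0, 0, 0, 0.008], [0, 0, 0, 0, 0.008]])

```text
t: 34.52
position: [0.5284, -0.3013, 0.0534]
tool_rot: [-3.141, 0.001, -3.112]
ft_force: [-1.2, 1.0, 5.4]
finger_gap: 0.014
```

```bash
python3 go.py .529 -.300 .05 181.7
```

```text
t 34.52 pos [ 0.5284 -0.3013  0.0534] yaw -178.33 tilt [ 8.e-04 -3.e-04 -1.e+00] q [-0.2   0.41 -0.35  0.   -0.81  0.23] F [-1.2  1.   5.4] gap 0.014
target [ 0.529 -0.3    0.05 ] shift [-0.0006  0.0013  0.0034] turn -0.0
```

Emit:
play_rows(moves=[[-0.008, 0, 0, 0, 0.008], [-0.02, 0, 0, 0, 0.008], [-0.032, 0, 0, 0, 0.008], [-0.0405, 0, 0, 0, 0.008], [-0.042, 0, 0, 0, 0.008]])

```text
t: 34.93
position: [0.5727, -0.2999, 0.0533]
tool_rot: [-3.141, 0.001, -3.112]
ft_force: [-1.9, 1.6, 8.0]
finger_gap: 0.0138
```

Emit:
play_rows(moves=[[0, 0, 0, 0, 0.008], [0, 0, 0, 0, 0.008]])

```text
t: 35.1
position: [0.5723, -0.2999, 0.0533]
tool_rot: [-3.141, 0.002, -3.112]
ft_force: [1.1, 1.1, 4.6]
finger_gap: 0.0139
```

```bash
python3 go.py .5707 -.300 .05 181.7; python3 - <<'E'
from pots import *
s=avg("scene",3)
w=(150,195,230,270); crop(s,*w,"hcs4.png",9)
E
```

```text
t 35.1 pos [ 0.5723 -0.2999  0.0533] yaw -178.3 tilt [ 2.3e-03 -6.0e-04 -1.0e+00] q [-0.18  0.46 -0.26  0.   -0.85  0.21] F [1.1 1.1 4.6] gap 0.0139
target [ 0.5707 -0.3     0.05  ] shift [ 0.0016 -0.      0.0033] turn 0.0
```

View pics/hcs4.png

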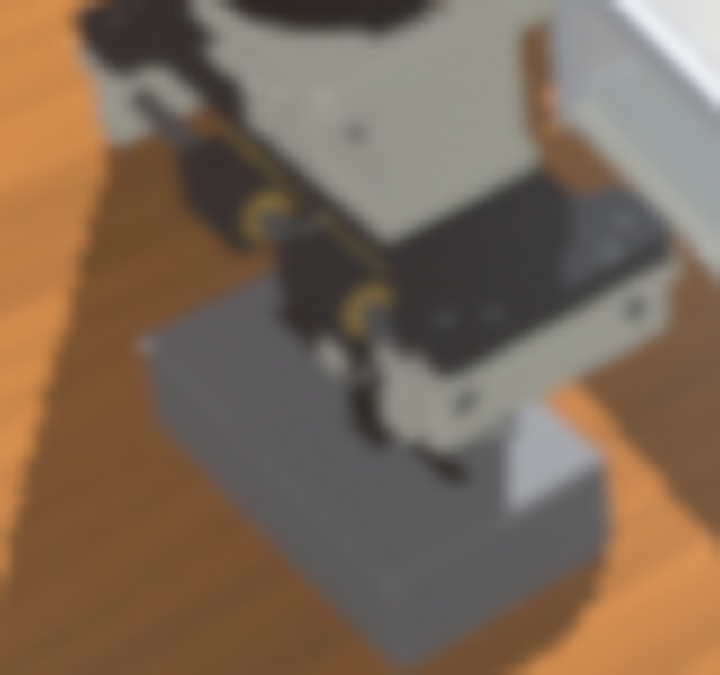

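Emit:
play_rows(moves=[[0.0016, 0, 0, 0, 0.008], [0.0016, 0, 0, 0, 0.008], [0.0016, 0, 0, 0, 0.008], [0.0016, 0, 0, 0, 0.008]])

```text
t: 35.58
position: [0.5699, -0.3, 0.0533]
tool_rot: [-3.141, 0.002, -3.112]
ft_force: [0.6, 1.5, 4.9]
finger_gap: 0.0139
```

Emit:
play_rows(moves=[[0, 0, 0, 0, 0.045], [0, 0, 0, 0, 0.045], [0, 0, 0, 0, 0.045], [0, 0, 0, 0, 0.045], [0, 0, 0, 0, 0.045]])

```text
t: 36.0
position: [0.5682, -0.3, 0.0525]
tool_rot: [3.141, -0.001, -3.113]
ft_force: [-0.1, -1.0, -0.3]
finger_gap: 0.041
```

Emit:
play_rows(moves=[[0, 0, -0.02, 0, 0.045], [0, 0, -0.05, 0, 0.045], [0, 0, -0.085, 0, 0.045], [0, 0, -0.12, 0, 0.045], [0.04, 0, -0.13, 0, 0.045]])

```text
t: 36.42
position: [0.5355, -0.3027, 0.1883]
tool_rot: [-3.137, 0.009, -3.11]
ft_force: [1.7, -1.1, 2.6]
finger_gap: 0.0449
```

Emit:
play_rows(moves=[[0.15, 0.1, 0, 0, 0.045], [0.15, 0.1, 0, 0, 0.045], [0.15, 0.1, 0, 0, 0.045], [0.15, 0.1, 0, 0, 0.045], [0.15, 0.1, 0, 0, 0.045]])

```text
t: 36.83
position: [0.3706, -0.2039, 0.1825]
tool_rot: [3.14, -0.001, -3.114]
ft_force: [-0.1, 0.7, -0.4]
finger_gap: 0.0454
```

```bash
python3 go.py .42 -.2 .18 181.7; python3 - <<'E'
from pots import *
s=avg("scene",3);t=avg("top",3);pickle.dump((t,s),open("f1.pkl","wb"));save(t,"t11.png")
w=(150,195,230,270); crop(s,*w,"hcs5.png",9)
w=(298,168,340,222); crop(stretch(t,*w),*w,"hct5.png",11)
E
```

```text
t 36.83 pos [ 0.3706 -0.2039  0.1825] yaw -178.39 tilt [-8.0e-04  1.3e-03 -1.0e+00] q [-0.03 -0.03 -0.57 -0.   -1.03  0.06] F [-0.1  0.7 -0.4] gap 0.0454
target [ 0.42 -0.2   0.18] shift [-0.0495  0.0025  0.0024] turn -0.1
```

View pics/hcs5.png

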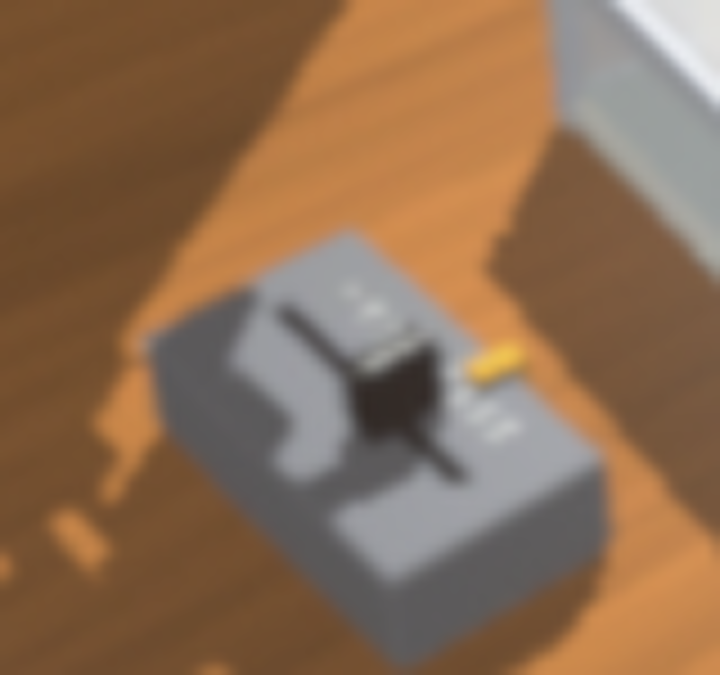

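View pics/hct5.png

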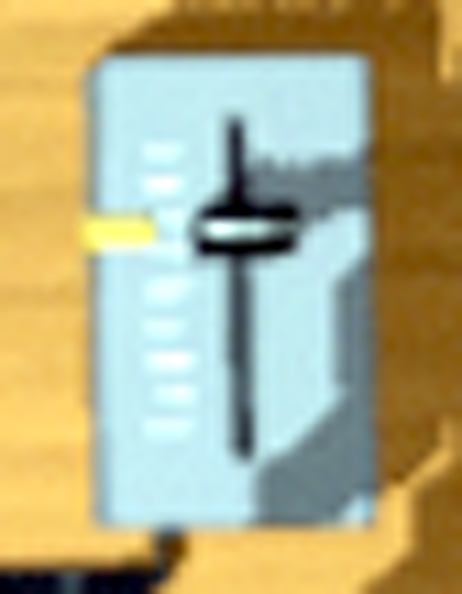

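View pics/t11.png

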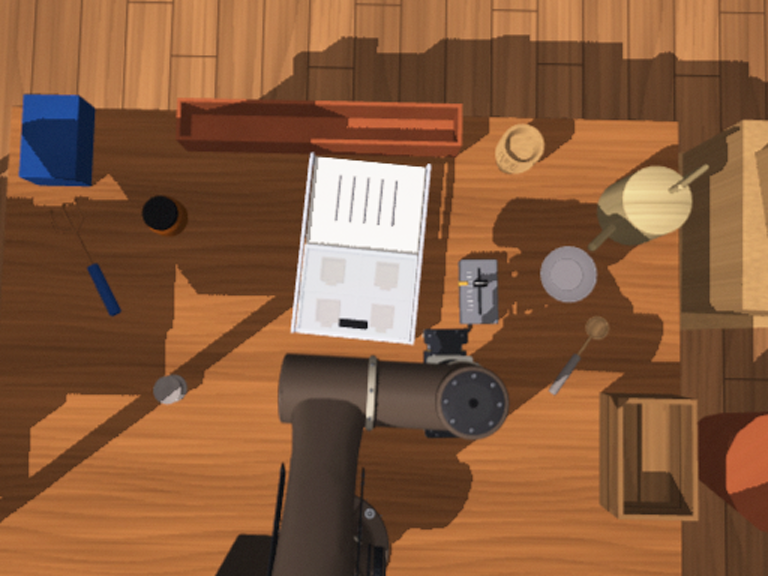

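```bash
python3 - <<'E'
from pots import *
t,s=pickle.load(open("f1.pkl","rb"));t0,s0=pickle.load(open("f0.pkl","rb"))
yaw=np.radians(1.7);ex=np.array([np.cos(yaw),np.sin(yaw),0])
def yel(p,w):
    im=p["image"].astype(float)[w[1]:w[3],w[0]:w[2]]; k=np.clip(im[...,0]-im[...,2]-95,0,None)*(im[...,1]>120)
    v,u=np.mgrid[w[1]:w[3],w[0]:w[2]]; return np.array([(u*k).sum()/k.sum(),(v*k).sum()/k.sum()]),k.sum()
wt=(303,185,315,195); print(yel(t,wt),yel(t0,wt)); 
c=back(t,yel(t,wt)[0],.044)[0]
f=lambda a:np.array(a,float)/11-.5+np.array([298,168])
cap=back(t,f((247,230)),.068)[0]; print("top clip",c,"cap",cap,"diff mm",(cap-c)@ex*1000)
ws=(198,228,212,242); print(yel(s,ws))
g=lambda a:np.array(a,float)/9-.5+np.array([150,195])
c=back(s,g((497,364)),.044)[0];cap=back(s,g((392,350)),.068)[0];print("scene",c,cap,(cap-c)@ex*1000)
# box overlay on the top to check yaw
for y in (1.2,1.7,2.2):
  e=np.array([np.cos(np.radians(y)),np.sin(np.radians(y)),0]);print(y,(cap-c)@e*1000)
E
```

```text
(array([307.75218659, 188.63994169]), np.float64(686.0)) (array([307.95390071, 188.64716312]), np.float64(564.0))
top clip [ 0.56902399 -0.2621566   0.044     ] cap [ 0.56906353 -0.29786073  0.068     ] diff mm -1.0196814749181586
(array([205.47700859, 232.32390096]), np.float64(1979.0))
scene [ 0.57197744 -0.26659834  0.044     ] [ 0.56954144 -0.29998426  0.068     ] -3.425366665516779
1.2 -3.1346516870611794
1.7 -3.425366665516779
2.2 -3.7158207890389536
```

```bash
cat > ov.py <<'E'
from pots import *
def bx(x0,x1,y0,y1,z0,z1):
    q=[(x0,y0),(x1,y0),(x1,y1),(x0,y1),(x0,y0)]
    return [[(a,b,z1) for a,b in q],[(a,b,z0) for a,b in q]]
def hc(o,yaw,j,k):
    L=bx(-.07,.07,-.04,.04,0,.04)+bx(-.047+j,-.033+j,-.014,.014,.042,.068)+[[(-.04+j,-.014,.068),(-.04+j,.014,.068)]]
    L+=[[(-.044+k,.028,.044),(-.036+k,.028,.044),(-.036+k,.04,.044),(-.044+k,.04,.044),(-.044+k,.028,.044)]]
    return [rt(o,yaw,l) for l in L]
def both(t,s,os_,ot,yaw,j,k,n):
    w=(298,168,340,222); crop(stretch(t,*w),*w,n+"_t.png",11,[proj(t,l) for l in hc(ot,yaw,j,k)])
    w=(160,212,224,272); crop(s,*w,n+"_s.png",11,[proj(s,l) for l in hc(os_,yaw,j,k)])
    a=cv2.imread("pics/"+n+"_t.png");b=cv2.imread("pics/"+n+"_s.png");h=max(a.shape[0],b.shape[0])
    pad=lambda i:cv2.copyMakeBorder(i,0,h-i.shape[0],0,0,cv2.BORDER_CONSTANT)
    m=np.hstack([pad(a),pad(b)]);cv2.imwrite("pics/"+n+".png",cv2.resize(m,None,fx=.68,fy=.68,interpolation=cv2.INTER_AREA))
E
python3 - <<'E'
from ov import *
t,s=pickle.load(open("f1.pkl","rb"))
both(t,s,(.5534,-.2994),(.5534,-.2994),np.radians(1.7),.057,.057,"ov1")
E
```

```text
(no output)
```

View pics/ov1.png

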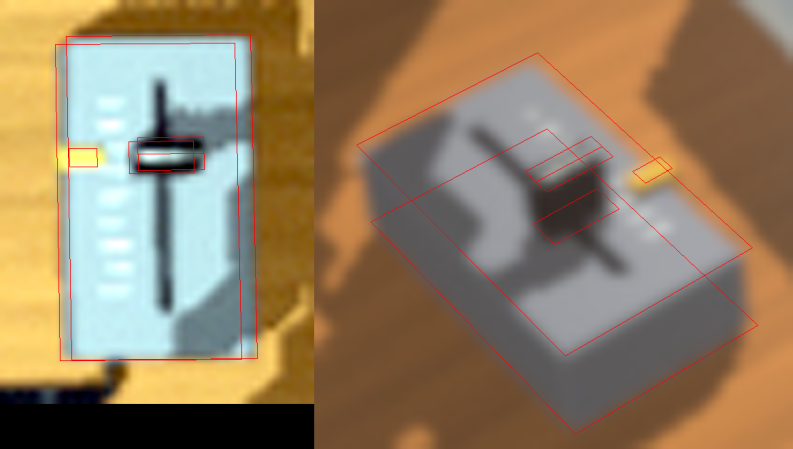

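```bash
python3 - <<'E'
from ov import *
t,s=pickle.load(open("f1.pkl","rb"));t0,s0=pickle.load(open("f0.pkl","rb"))
for nm,(tt,ss),j in (("A",(t0,s0),.0135),("B",(t,s),.0555)):
    w=(165,212,225,262)
    sh=np.array([-.6,1.5])
    crop(ss,*w,f"ovs_{nm}.png",13,[proj(ss,l)+sh for l in hc((.5534,-.2994),np.radians(1.7),j,.057)])
E
```

```text
(no output)
```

View pics/ovs_A.png

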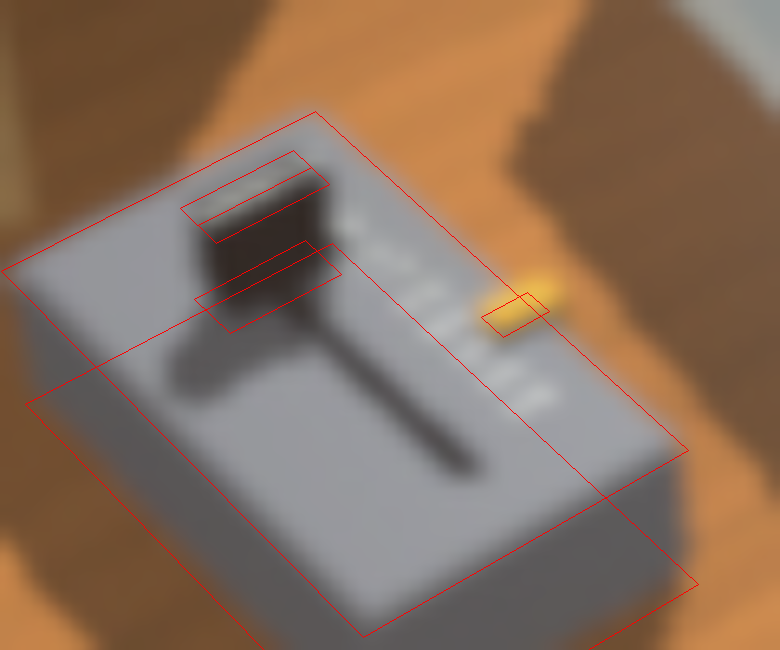

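View pics/ovs_B.png

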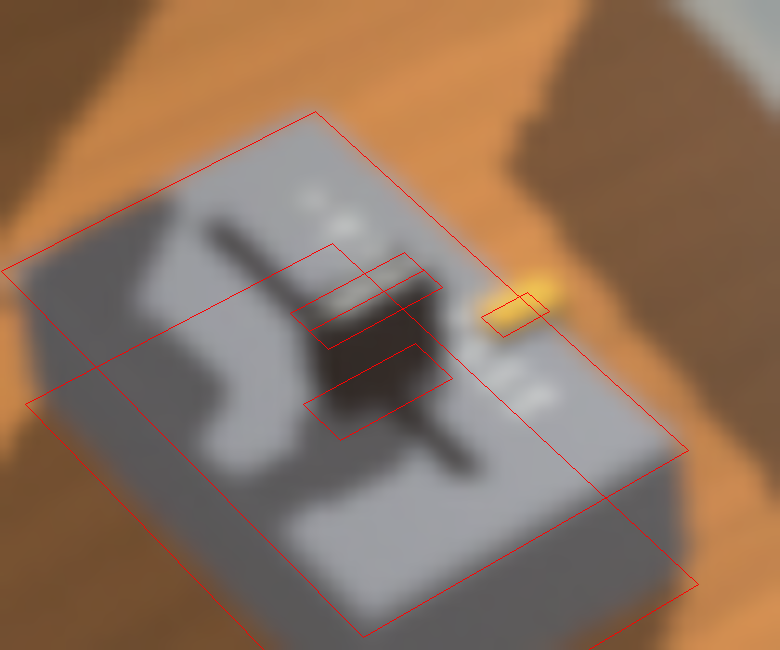

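```bash
python3 - <<'E'
from ov import *
for f in ("f0.pkl","f1.pkl"):
    t,s=pickle.load(open(f,"rb"))
    g=t["image"].astype(float).mean(2)
    v0=195 if f=="f0.pkl" else 183
    print(g[v0:v0+12,314:328].round(0).astype(int))
E
```

```text
[[135 132 131 131  99  51  62 115 108  91  94  91  93  92]
 [133 130 130 130  98  50  48  82  79  71  71  70  71  71]
 [140 131 131 131  96  47  36  62  71  70  70  71  70  71]
 [135 132 131 109  69  33  36  63  70  72  70  71  72  69]
 [132 131 100  57  30  20  28  39  45  44  42  62  71  70]
 [180 132  56  29  27  25  27  26  27  27  28  49  66  70]
 [156 109  62 102 120 119 119 119 118 118 153 130  82 101]
 [131  96  53  68  81  80  81  79  79  80 103 107 113 125]
 [173 121  43  21  24  22  20  23  24  24  50  83 119 133]
 [152 130 112 109  95  53  53  93 109 108 112 121 127 133]
 [134 133 133 133 115  63  50 110 132 129 130 131 131 131]
 [156 142 134 132 114  64  43 108 132 131 131 132 131 132]]
[[143 145 142 141  94  40  67  80  78  92  86  93  85  75]
 [162 143 142 144  97  36  50  74  79  76  77  78  77  75]
 [151 144 144 119  67  32  52  71  76  78  77  79  77  76]
 [143 142 110  68  41  25  35  51  53  45  52  71  78  75]
 [169 120  55  34  32  29  29  34  29  25  26  61  77  76]
 [155  98 103 165 169 141 129 129  95  70  69  75 110 124]
 [144  89  72 110 115  96  85  86  60  48  47 103 136 141]
 [169 104  33  27  29  27  25  18  14  14  51 119 143 142]
 [155 119  89  90  75  42  54  78  86 110 122 137 143 141]
 [145 135 132 133 104  56  84 124 135 139 142 144 142 142]
 [169 153 145 143 110  55  77 127 143 142 141 141 142 142]
 [164 148 144 143 109  55  71 125 142 142 143 144 143 141]]
```

```bash
python3 - <<'E'
from pots import *
t,s=pickle.load(open("f1.pkl","rb"));t0,_=pickle.load(open("f0.pkl","rb"))
GO=np.array([.5417,-.0375]);GY=np.radians(-4.5);L=[]
for x,y in ((.048,.058),(.048,-.058),(-.042,-.058),(-.042,.058)):
    o=rt(GO,GY,[(x,y,0)])[0]; L+=[proj(t,l) for i,l in enumerate(potlines(o[:2],GY,.012)) if i in(0,3)]
b=[(-.074,.03,.107),(-.056,.03,.107),(-.056,-.03,.107),(-.074,-.03,.107),(-.074,.03,.107)]
L.append(proj(t,rt(GO,GY,b)))
w=(195,160,285,235)
crop(stretch(t,*w),*w,"fin.png",8,L)
# bar shift between frames
g=lambda p:(p["image"].astype(float).mean(2)<70)
for p in (t0,t):
    m=g(p)[205:225,220:250]; v,u=np.nonzero(m); print("bar px",u.mean()+220,v.mean()+205,m.sum())
    for q in ("canister","saucer"):
        r=finder.regions_of(viewer.get_image("top"),q)[:1]
        print(q,[x["rect"] for x in r])
E
```

```text
bar px 235.09195402298852 215.7471264367816 87
canister [[92.9, 130.4, 124.1, 157.1]]
saucer [[359.8, 162.6, 397.6, 202.9]]
bar px 235.42528735632183 215.57471264367817 87
canister [[94.1, 131.2, 123.7, 155.6]]
saucer [[361.2, 164.0, 397.8, 204.6]]
```

View pics/fin.png

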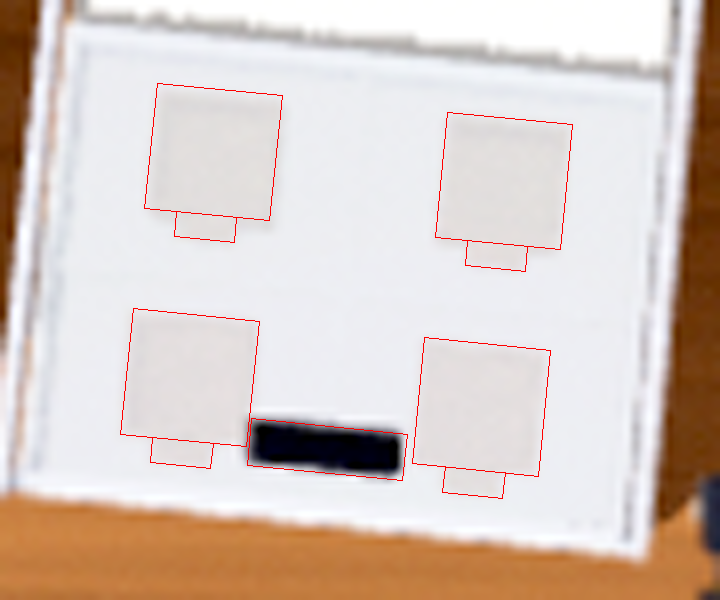

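```bash
python3 -c "
from rig import job_done,sensors
print(sensors.get_state()['t']);print(job_done())"
```

```text
37.5333
the job is handed in; nothing more can be done
None
```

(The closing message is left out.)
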